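Repack the sockets into the tiered organiser in the same order

TASK

Move the three wrench sockets from the aluminium rail onto the three posts of the organiser's lower deck, keeping their order: the socket nearest the ring on the rail goes on the post nearest the ring on the deck, and so on, each standing upright over its post and fully down on the deck. Then set the upper tray on the organiser so that all four corner holes drop over their pins and it rests level on the pillars.

Things in the scene. Friction and masses are not known exactly. Their poses are not given: they have to be found in the camera images.
- stand: Organiser's lower deck, fixed: plywood 112 (x) x 284 (y) x 15 mm; origin centre of underside, z up. On top, three steel posts, 9 mm diameter, 25 mm high, at x 0, y -70, 0, +70 mm: seats for the sockets. Corners x +-43, y +-130: steel pillars 16 mm diameter, flat shoulder at z 79, on each a pin 8 mm diameter, 20 mm high, top 6 mm tapered, tip z 99.
- stand_ring: Dark steel ring lying flat on the deck, fixed; 28 mm outside, 16 mm hole, 8 mm high; it marks one end of the row. Origin: centre of its underside, at stand x 0, y +118 or -118 mm (either end). The deck's other end has a small square wooden block of the same height instead.
- rail_ring: The same dark ring, fixed on one end of the aluminium socket rail (fixed to the bench; 285 x 50 mm, 12 mm thick), on its centre line 118 mm from the rail's middle, at either end; the rail's other end has a small square wooden block. Origin: centre of the ring's underside, 12 mm above the bench.
- socket_large: The large steel wrench socket: upright cylinder, 56 mm diameter, 58 mm high, about 420 g, open below (bore 42 mm diameter, 46 mm deep), closed on top with a small black square. Origin: centre of its open underside, z up. It starts over its clip's post on the rail, underside 18 mm above the bench.
- socket_medium: The medium steel wrench socket: upright cylinder, 46 mm diameter, 52 mm high, about 270 g, open below (bore 33 mm diameter, 40 mm deep), closed on top with a small black square. Origin: centre of its open underside, z up. It starts over its clip's post on the rail, underside 18 mm above the bench.
- socket_small: The small steel wrench socket: upright cylinder, 36 mm diameter, 46 mm high, about 150 g, open below (bore 26 mm diameter, 34 mm deep), closed on top with a small black square. Origin: centre of its open underside, z up. It starts over its clip's post on the rail, underside 18 mm above the bench.
- clip_large: Black clip on the rail under socket_large at the start; fixed. Flat bar 74 mm across the rail (x), 30 mm along it (y), 6 mm thick, with a steel post 9 mm diameter, 25 mm high at its middle; its two ends show. Origin: centre of its underside, 12 mm above the bench. The three clips are alike, on the rail's centre line 48, 118 and 188 mm from rail_ring, in any order.
- clip_medium: Black clip on the rail under socket_medium at the start; fixed. Flat bar 74 mm across the rail (x), 30 mm along it (y), 6 mm thick, with a steel post 9 mm diameter, 25 mm high at its middle; its two ends show. Origin: centre of its underside, 12 mm above the bench. The three clips are alike, on the rail's centre line 48, 118 and 188 mm from rail_ring, in any order.
- clip_small: Black clip on the rail under socket_small at the start; fixed. Flat bar 74 mm across the rail (x), 30 mm along it (y), 6 mm thick, with a steel post 9 mm diameter, 25 mm high at its middle; its two ends show. Origin: centre of its underside, 12 mm above the bench. The three clips are alike, on the rail's centre line 48, 118 and 188 mm from rail_ring, in any order.
- tray: Organiser's loose upper tray, on the bench: plywood 115 (x) x 284 (y) x 8 mm, 300 g, lips to z 22 on the long sides, four 15 mm through holes at x +-43, y +-130 mm. Origin: centre of underside; same either way round. Handle bar along y over the middle: 14 mm thick (x), 130 long, z 46 to 64, on uprights 14 mm square at y +-50. On the stand its underside is at stand z 79.

How it is judged:
By the outcome, as a careful person would: the job done as asked, in the order asked, and still so for the second after the job is handed in, with the robot touching nothing.
It also fails if it takes over 128 s, if anything falls off the work surface, if the arm or the gripper's body presses on something with over 40 N, if the wrist force passes 120 N, or if a joint passes its speed limit or range.

ROBOT

A 7-joint arm with a two-finger parallel gripper is mounted at the origin on the work surface. World frame = base frame: x ahead of the robot, y to its left, z up, the work surface at z = 0. Lengths are in m, angles in rad, forces in N, time in s.
With the tool pointing down it reaches from about 0.425 to 0.875 m from the base axis. Payload 9.9 kg.
Tool frame: the origin (TCP) lies on the centre line of the jaws, within the pads' length; the fingertips stand 22 mm ahead of it and the grasp point (between the pads) lies 3 mm ahead of it; x points along the fingers, y is the direction in which the jaws open and shut, and the axes are right-handed (so a half turn about x gives the same grasp; the last joint's range is limited). The gripper opens to 85 mm and grips with 20 to 120 N. Pads are 22 mm wide; open, the fingers measure 114 mm over their backs; the gripper's body (76 mm by 85 mm) begins 54 mm behind the grasp point. The pads swing forward as they close: fully open they stand 13 mm farther back than shut.
Start: joints at [-1.388, 0.576, 0.025, 1.437, -0.015, 1.129, -0.057], TCP at [0.178, 0.651, 0.222] pointing down, gripper open.
Joint ranges: [-2.76, 2.76], [-0.34, 2.15], [-1.52, 1.57], [0.19, 2.46], [-1.09, 4.23], [0.17, 1.99], [-2.82, 2.82]. Speed limits (rad/s): [2.22, 2.22, 3.01, 3.01, 3.14, 3.14, 3.14].

INTERFACE

Orientations are given as a rotation vector (axis times angle).
In Python, from station import ctrl, cams, models gives the robot as it stands.
- The arm moves only by the shell command python3 -m jog 'ROWS'. ROWS is JSON, a list of rows, each an object of numbers: "fingers": the opening, from 0 (shut) to 1 (fully open); "x", "y", "z": the shift along the tool's x, y, z in mm; "turn": the turn about the tool's x in rad. A call has 1 to 8 rows; each row is the pose to reach, as a shift and turn from the pose measured when the call began, along the tool's axes at that moment; what a row does not reach only later rows make up. A row lasts 1/12 s, in which the tool goes at most 41.7 mm and 7.16 degrees, less where a joint would pass 70% of its speed; a pose out of reach is approached as far as the arm can. A call with a gripper value outside its range is refused whole. The fingers move at their own pace and stop on an object; the grip force is fixed at half the most. Time passes only in rows, so rows that repeat a pose let the fingers close. It gives the time, the measured TCP pose, the force and the opening at its end, in the units of the state.
- ctrl.read_state(): the state, without advancing time (a new reading comes with each control period).
- cams.read_camera(name): name is "side" or "top" or "wrist"; returns the picture (420x560x3 uint8, red, green, blue); there is no depth.
- cams.camera_params(name): a dict with "vfov" (degrees; the focal length in pixels is half the picture's height over the tangent of half this angle, whatever the lens; pixels are square), "cx", "cy" (the principal point, pixels), "world_to_cam" (4x4, takes a point from world to camera coordinates). Camera axes: x right, y down, z forward; pixel columns grow to the right and rows downward; lengths in m; the calibration is good to about 2 mm. A picture is of the moment at which its call begins: read the wrist's pose just before it. camera_params takes no time and is no camera call; for the wrist camera it gives the pose at the moment of the call.
- ctrl.hand_in(): hands the job in, once; it reports no verdict.
Trained networks look in the newest picture that a camera, given by its name, has taken for a name from the list of things; names that differ only in an ending like _2 or _b are one class to them, and where a whole thing is asked for, a point or a joint stands for the part that bears it (a point fixed in the world has none). Each returns a list of dicts, best first, with "confidence" (0 to 1); they miss things now and then, are a little off and sometimes report something else, mostly with a low value. They report only what shows in the picture. A call takes as long as a camera call.
- models.boxes_of(camera, label): "rect" ([left, top, right, bottom] in pixels, round what is visible of it).
The state is a dict: "t": time; "joint_pos": joint angles; "qd": joint speeds; "effort": joint torques, N m; "ee_pos": TCP position; "eef_rot": TCP orientation; "wrist_force": force on the tool from outside, world axes, zero at the start; "ft_torque": the same for the moment, N m; "width": finger opening in m.
Only numpy, scipy, OpenCV 4.12 (cv2) and the standard library are available. Lean on these libraries where they do the work, as an engineer would, in place of code of your own. Each camera call takes 0.05 s, during which the arm holds its last target. There are 200 camera calls.

## Working session

There is one attempt and no reset: what is moved stays moved. The work goes in short steps, Python scripts to look and compute and a shell command to move; the robot and the scene stay as the last step left them, time stands still between calls to the robot, and variables do not carry over. Pictures are saved under pics/ and viewed, about 12 in all and at most 16, crops included, and the job is handed in when it is done.

```bash
ls; mkdir -p pics; python3 - <<'E'
from station import ctrl,cams,models
import cv2,numpy as np
s=ctrl.read_state();print(s)
ims=[]
for n in ["side","top","wrist"]:
    im=cams.read_camera(n);p=cams.camera_params(n);print(n,p['vfov'],p['cx'],p['cy'],np.round(p['world_to_cam'],3).tolist())
    cv2.imwrite(f"pics/{n}0.png",im[:,:,::-1])
    for l in ["stand","stand_ring","rail_ring","socket_large","socket_medium","socket_small","clip_large","tray"]:
        if n=="wrist": continue
        print(l,[(np.round(b['rect']).tolist(),round(b['confidence'],2)) for b in models.boxes_of(n,l)[:3]])
E
```

```text
pics
{'t': 0.0, 'joint_pos': array([-1.3877827 ,  0.57654945,  0.02485088,  1.43791115, -0.01501212,
        1.12904955, -0.05650856]), 'qd': array([ 3.08177990e-05,  1.18879974e-03, -3.94524905e-04,  1.46442786e-04,
       -3.74098384e-04,  1.88079638e-04,  7.53269521e-04]), 'effort': array([-4.18454347e-04, -7.65786266e+01,  2.25045115e+00, -2.85970670e+01,
        1.53188850e-02,  1.28102512e-02,  9.81099788e-06]), 'ee_pos': array([0.17783739, 0.65064481, 0.22163009]), 'eef_rot': array([ 0.20807596,  1.5607776 , -0.21079478]), 'wrist_force': array([0.15546811, 0.35952071, 0.40211587]), 'ft_torque': array([ 0.00042048, -0.04609327, -0.016671  ]), 'width': 0.08539939544350371}
side 50.21887379923002 287.529627679971 211.4966610139315 [[-0.996, -0.083, -0.018, 0.554], [-0.047, 0.718, -0.694, 0.051], [0.07, -0.691, -0.719, 0.993], [0.0, 0.0, 0.0, 1.0]]
stand [([291.0, 252.0, 374.0, 419.0], 0.67)]
stand_ring [([328.0, 393.0, 347.0, 413.0], 0.67)]
rail_ring [([246.0, 193.0, 250.0, 196.0], 0.75), ([224.0, 216.0, 243.0, 243.0], 0.56)]
socket_large [([218.0, 188.0, 248.0, 218.0], 0.93)]
so
[... 209 characters left out ...]
07661536317 284.24230479585333 208.7778421604246 [[-0.02, -1.0, -0.008, 0.005], [-0.981, 0.021, -0.195, 0.561], [0.195, 0.004, -0.981, 1.421], [0.0, 0.0, 0.0, 1.0]]
stand [([126.0, 217.0, 234.0, 279.0], 0.98)]
stand_ring []
rail_ring []
socket_large [([270.0, 155.0, 296.0, 183.0], 0.88)]
socket_medium [([250.0, 166.0, 266.0, 184.0], 0.84)]
socket_small [([301.0, 156.0, 314.0, 177.0], 0.71), ([127.0, 220.0, 234.0, 279.0], 0.2)]
clip_large [([283.0, 180.0, 289.0, 184.0], 0.51)]
tray [([341.0, 216.0, 441.0, 262.0], 0.58)]
wrist 69.41191082992516 282.97537953604524 203.37533692984883 [[0.263, 0.965, 0.0, -0.677], [0.926, -0.253, 0.279, -0.035], [0.269, -0.073, -0.96, 0.38], [0.0, 0.0, 0.0, 1.0]]
```

View pics/side0.png

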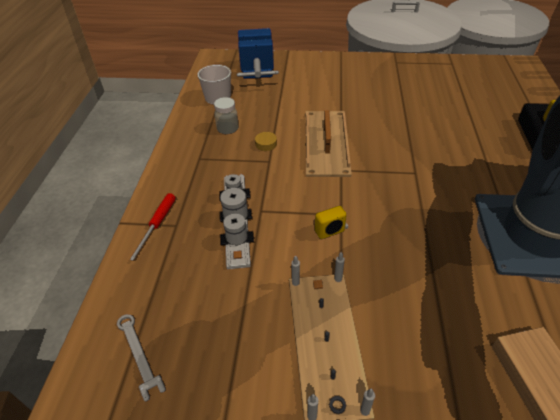

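```bash
python3 -c "
import cv2
a=cv2.imread('pics/top0.png');cv2.imwrite('pics/top0b.png',cv2.resize(a[130:300,110:450],None,fx=2.35,fy=2.35,interpolation=cv2.INTER_CUBIC))"
```

```text
(no output)
```

View pics/top0b.png

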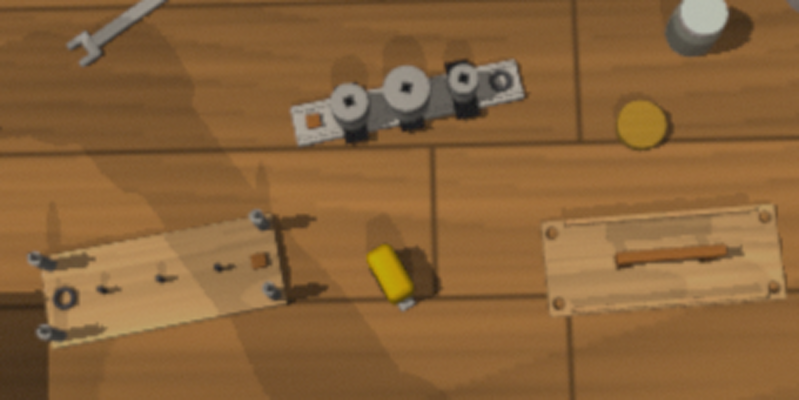

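```bash
cat > h.py <<'E'
from station import ctrl,cams,models
import cv2,numpy as np
from scipy.spatial.transform import Rotation as R
from scipy.optimize import least_squares
H=420
def foc(p): return H/2/np.tan(np.radians(p['vfov'])/2)
def plane(p,uv,z):
    "world xy of pixels uv on plane z"
    M=np.array(p['world_to_cam']);Rm=M[:3,:3];c=-Rm.T@M[:3,3]
    uv=np.atleast_2d(uv).astype(float);f=foc(p)
    d=np.c_[(uv[:,0]-p['cx'])/f,(uv[:,1]-p['cy'])/f,np.ones(len(uv))]@Rm
    return (c+d*((z-c[2])/d[:,2])[:,None])[:,:2]
def proj(p,X):
    M=np.array(p['world_to_cam']);q=np.atleast_2d(X)@M[:3,:3].T+M[:3,3]
    return q[:,:2]/q[:,2:]*foc(p)+[p['cx'],p['cy']]
def delta(target,yaw=None):
    "shift in tool axes (mm) from now to target TCP; turn to have jaw axis at yaw (world, mod pi)"
    s=ctrl.read_state();r=R.from_rotvec(s['eef_rot'])
    d=r.inv().apply(np.array(target)-s['ee_pos'])*1000
    y=r.apply([0,1,0]);a=np.arctan2(y[1],y[0]);o=None
    if yaw is not None:
        o=-(yaw-a);o=(o+np.pi/2)%np.pi-np.pi/2   # tool x down: turn about x is minus world yaw
    print('shift',np.round(d,1),'turn',o,'yaw now',round(a,4),'toolx',np.round(r.apply([1,0,0]),4),'pos',np.round(s['ee_pos'],4),'t',round(s['t'],2),'q7',np.round(s['joint_pos'][6],2))
    return d,o
def grab(name,fn=None):
    p=cams.camera_params(name);im=cams.read_camera(name)
    if fn: cv2.imwrite('pics/'+fn,im[:,:,::-1])
    return im,p
E
python3 - <<'E'
from h import *
p=cams.camera_params('top')
c=np.array([[500,80],[315,120],[65,297],[260,260],[552,233],[765,216],[558,303],[774,287],[104,289],[161,279],[218,267]])/2.35+[110,130]
z=[.02,.02,.023,.023,.008,.008,.008,.008,.04,.04,.04]
X=np.array([plane(p,u,zz)[0] for u,zz in zip(c,z)]);print(np.round(X,4))
print(np.linalg.norm(X[0]-X[1]),np.linalg.norm(X[2]-X[3]),np.linalg.norm(X[4]-X[5]),np.linalg.norm(X[4]-X[6]))
ps=cams.camera_params('side')
print(plane(ps,[337,404],.023),plane(ps,[318,284],.023),plane(ps,[238,255],.02))
for n in ['wrist','top','side']:
    M=np.array(cams.camera_params(n)['world_to_cam']);print(n,-M[:3,:3].T@M[:3,3],M[2,:3])
s=ctrl.read_state();r=R.from_rotvec(s['eef_rot']);
M=np.array(cams.camera_params('wrist')['world_to_cam'])
print('cam in tool',r.inv().apply(-M[:3,:3].T@M[:3,3]-s['ee_pos']),'fwd in tool',r.inv().apply(M[2,:3]),'right',r.inv().apply(M[0,:3]))
delta([.6,0,.3],0)
E
```

```text
[[ 0.6977 -0.1206]
 [ 0.6518  0.1078]
 [ 0.4402  0.4068]
 [ 0.4798  0.1743]
 [ 0.5075 -0.178 ]
 [ 0.5229 -0.4371]
 [ 0.4225 -0.1816]
 [ 0.4363 -0.4414]
 [ 0.4468  0.3562]
 [ 0.4572  0.2891]
 [ 0.4701  0.2218]]
0.23299150201323612 0.23581473668711286 0.25962325918710843 0.08510088382534389
[[0.44166285 0.41266379]] [[0.48046644 0.1822083 ]] [[0.65073265 0.11859224]]
wrist [0.10893175 0.67209526 0.37531455] [ 0.26895559 -0.07332448 -0.96035744]
top [ 0.27330621 -0.01261656  1.50288018] [ 0.19488354  0.00409188 -0.98081785]
side [0.48502788 0.69573669 0.75982736] [ 0.07021371 -0.69107211 -0.71936734]
cam in tool [-0.15281691  0.00201288 -0.07212477] fwd in tool [9.60360002e-01 1.51182198e-04 2.78762702e-01] right [-7.74064009e-05  9.99999959e-01 -2.75661628e-04]
shift [ -77.5 -516.8  578.8] turn 1.3039443038894798 yaw now 1.3039 toolx [ 0.  0. -1.] pos [0.178  0.6511 0.2225] t 0.95 q7 -0.06
```

View pics/wrist0.png

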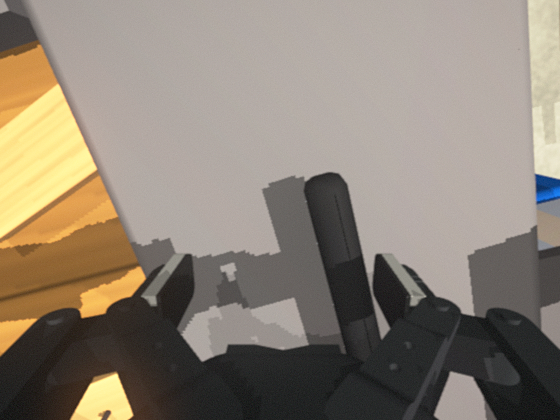

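```bash
python3 -m jog '[{"x":-28,"y":-110,"z":322,"turn":1.13},{"x":-28,"y":-110,"z":322,"turn":1.13},{"x":-28,"y":-110,"z":322,"turn":1.13},{"x":-28,"y":-110,"z":322,"turn":1.13},{"x":-28,"y":-110,"z":322,"turn":1.13},{"x":-28,"y":-110,"z":322,"turn":1.13},{"x":-28,"y":-110,"z":322,"turn":1.13},{"x":-28,"y":-110,"z":322,"turn":1.13}]'; python3 -c "
from h import *
delta([.46,.46,.25],.17)"
```

```text
shift [ -27.5 -110.   322.4] turn 1.1339443038894799 yaw now 1.3039 toolx [ 0.  0. -1.] pos [0.178  0.6511 0.2225] t 0.95 q7 -0.06validation failed for argument at $[0]...
```

```bash
python3 -m jog '[{"fingers":1,"x":-28,"y":-110,"z":322,"turn":1.13},{"fingers":1,"x":-28,"y":-110,"z":322,"turn":1.13},{"fingers":1,"x":-28,"y":-110,"z":322,"turn":1.13},{"fingers":1,"x":-28,"y":-110,"z":322,"turn":1.13},{"fingers":1,"x":-28,"y":-110,"z":322,"turn":1.13},{"fingers":1,"x":-28,"y":-110,"z":322,"turn":1.13},{"fingers":1,"x":-28,"y":-110,"z":322,"turn":1.13},{"fingers":1,"x":-28,"y":-110,"z":322,"turn":1.13}]'; python3 -c "
from h import *
delta([.46,.46,.25],.17)"
```

```text
t: 1.62
ee_pos: [0.4543, 0.4634, 0.2504]
eef_rot: [0.987, 1.336, -0.986]
wrist_force: [0.6, 0.5, -1.0]
width: 0.0851
shift [0.4 4.5 4.9] turn 0.12808988260972076 yaw now 0.2981 toolx [ 3.e-04  6.e-04 -1.e+00] pos [0.4543 0.4634 0.2504] t 1.62 q7 -0.41
```

```bash
python3 -m jog '[{"fingers":1,"x":0,"y":4,"z":5,"turn":0.13},{"fingers":1,"x":0,"y":4,"z":5,"turn":0.13},{"fingers":1,"x":0,"y":4,"z":5,"turn":0.13}]'; python3 -c "
from h import *
im,p=grab('wrist','w1.png')
for l in ['stand','stand_ring']: print(l,models.boxes_of('wrist',l)[:2])
delta([.675,.16,.25],.2)"
```

```text
t: 1.87
ee_pos: [0.46, 0.4593, 0.2503]
eef_rot: [1.085, 1.284, -1.085]
wrist_force: [-0.6, 0.3, -0.7]
width: 0.0856
stand [{'rect': [213.3, 184.1, 305.7, 351.2], 'confidence': 0.9}]
stand_ring [{'rect': [249.1, 195.2, 273.9, 217.0], 'confidence': 0.71}]
shift [-3.000e-01  1.619e+02  3.338e+02] turn -0.027365490408810977 yaw now 0.1726 toolx [-7.e-04  9.e-04 -1.e+00] pos [0.4582 0.461  0.2501] t 2.02 q7 -0.51
```

View pics/w1.png

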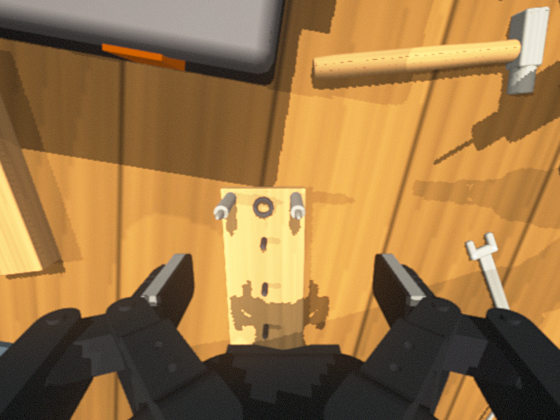

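```bash
python3 -c "
from h import *
p=cams.camera_params('wrist');M=np.array(p['world_to_cam']);print(np.round(M,3),-M[:3,:3].T@M[:3,3])
print(plane(p,[[263,207],[265,331],[263,244]],.023),plane(p,[[220,213],[296,213]],.079))
s=ctrl.read_state();print(s['ee_pos'],R.from_rotvec(s['eef_rot']).as_matrix(),s['joint_pos'])
"
```

```text
[[ 0.985  0.172 -0.001 -0.53 ]
 [ 0.166 -0.946  0.278  0.319]
 [ 0.047 -0.274 -0.961  0.513]
 [ 0.     0.     0.     1.   ]] [0.44558372 0.53308736 0.4030159 ]
[[0.43912692 0.41522505]
 [0.4716937  0.22549319]
 [0.44720633 0.36336554]] [[0.39358588 0.41730969]
 [0.47766204 0.4320263 ]]
[0.4582019  0.46100507 0.25014317] [[-6.72500118e-04  9.85135511e-01  1.71777683e-01]
 [ 9.42962739e-04  1.71778270e-01 -9.85135187e-01]
 [-9.99999329e-01 -5.00523575e-04 -1.04446699e-03]] [-1.06463365  0.5385635   0.34759282  1.47660434 -0.19300228  1.15990951
 -0.51259193]
```

```bash
python3 -m jog '[{"fingers":1,"x":0,"y":-40,"z":242,"turn":0},{"fingers":1,"x":0,"y":-40,"z":242,"turn":0},{"fingers":1,"x":0,"y":-40,"z":242,"turn":0},{"fingers":1,"x":0,"y":-40,"z":242,"turn":0},{"fingers":1,"x":0,"y":-40,"z":242,"turn":0},{"fingers":1,"x":0,"y":-40,"z":242,"turn":0},{"fingers":1,"x":0,"y":-40,"z":242,"turn":0},{"fingers":1,"x":0,"y":-40,"z":242,"turn":0}]'; python3 -c "
from h import *
im,p=grab('wrist','w2.png');np.save('w2.npy',p)
print([(np.round(b['rect']),b['confidence']) for b in models.boxes_of('wrist','stand_ring')[:2]])"
python3 -m jog '[{"fingers":1,"x":0,"y":162,"z":323,"turn":-0.03},{"fingers":1,"x":0,"y":162,"z":323,"turn":-0.03},{"fingers":1,"x":0,"y":162,"z":323,"turn":-0.03},{"fingers":1,"x":0,"y":162,"z":323,"turn":-0.03},{"fingers":1,"x":0,"y":162,"z":323,"turn":-0.03},{"fingers":1,"x":0,"y":162,"z":323,"turn":-0.03},{"fingers":1,"x":0,"y":162,"z":323,"turn":-0.03},{"fingers":1,"x":0,"y":162,"z":323,"turn":-0.03}]'
python3 -m jog '[{"fingers":1,"x":0,"y":0,"z":45,"turn":0},{"fingers":1,"x":0,"y":0,"z":45,"turn":0},{"fingers":1,"x":0,"y":0,"z":45,"turn":0}]'
python3 -c "
from h import *
im,p=grab('wrist','w3.png');np.save('w3.npy',p)
for l in ['rail_ring','socket_large','socket_medium','socket_small']: print(l,[(np.round(b['rect']),b['confidence']) for b in models.boxes_of('wrist',l)[:2]])
delta([.675,-.075,.25],.2)"
```

```text
t: 2.68
ee_pos: [0.4601, 0.2147, 0.2505]
eef_rot: [1.083, 1.287, -1.081]
wrist_force: [-0.2, 1.2, 0.3]
width: 0.0851
[(array([286.,   0., 308.,   8.]), 0.64)]
t: 3.45
ee_pos: [0.6619, -0.0501, 0.2487]
eef_rot: [1.055, 1.304, -1.052]
wrist_force: [1.5, 0.5, 0.6]
width: 0.0855
t: 3.7
ee_pos: [0.672, -0.0961, 0.2473]
eef_rot: [1.055, 1.303, -1.055]
wrist_force: [-0.2, 0.4, -0.3]
width: 0.0855
rail_ring [(array([289., 188., 309., 205.]), 0.61)]
socket_large [(array([276.,  65., 334., 125.]), 0.78)]
socket_medium [(array([285.,   0., 333.,  57.]), 0.71)]
socket_small [(array([288., 146., 321., 178.]), 0.74)]
shift [ -1.5   6.9 -15.2] turn 0.01393871175107475 yaw now 0.2139 toolx [-0.0011  0.004  -1.    ] pos [ 0.6715 -0.0913  0.2484] t 3.95 q7 0.49
```

View pics/w2.png

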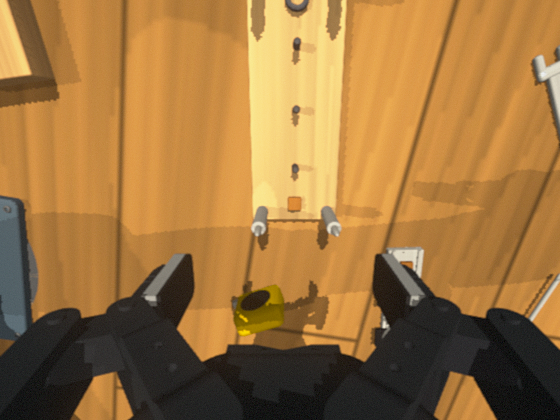

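View pics/w3.png

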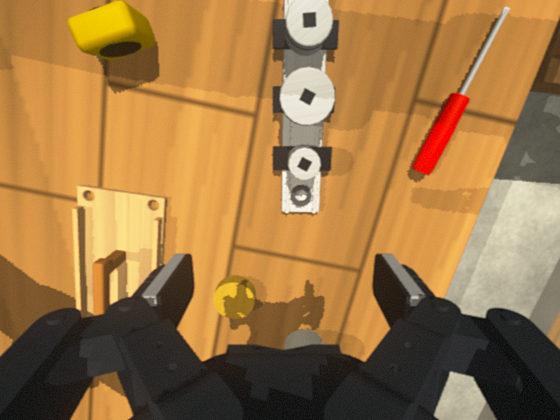

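```bash
cat >> h.py <<'E'
def tri(obs):
    "obs: list of (params, uv); least-squares 3D point and rms px"
    f=lambda X: np.concatenate([proj(p,X)[0]-uv for p,uv in obs])
    r=least_squares(f,[.5,0,.05]);return r.x,np.sqrt(np.mean(r.fun**2))
E
python3 - <<'E'
from h import *
L=lambda n:np.load(n,allow_pickle=True).item()
w2,w3=L('w2.npy'),L('w3.npy');t=cams.camera_params('top');s=cams.camera_params('side')
C=lambda *c:np.array(c)/2.35+[110,130]
for n,uv,z,tc,sc in [('small',(304,164),.064,(462,77),(233,180)),('large',(308,97),.076,(406,88),(234,198)),('medium',(310,19),.07,(349,101),(234,223))]:
    print(n,plane(w3,uv,z),plane(t,C(*tc),z),plane(s,sc,z),tri([(w3,uv),(t,C(*tc)),(s,sc)]))
print('rring',plane(w3,(301,197),.02),plane(t,C(500,80),.02))
S=plane(w2,[(297,2),(294,204)],.023);print('ring,block',S,S[0]-S[1])
print('pins',plane(w2,[(257,232),(336,233)],.099),'post tops?',plane(w2,[(297,41),(296,108),(295,167)],.04))
for uv,tc in [((257,232),(272,292)),((336,233),(258,216))]: print(tri([(w2,uv),(t,C(*tc))]))
print('tray holes',plane(w3,[(88,195),(153,205)],.008))
E
```

```text
small [[ 0.6897912  -0.07023798]] [[ 0.68981341 -0.07210038]] [[ 0.68780029 -0.06578765]] (array([ 0.69020038, -0.07112219,  0.05910312]), np.float64(0.2912287086840974))
large [[ 0.67722973 -0.00160304]] [[ 0.67428407 -0.00487199]] [[0.67226873 0.00551215]] (array([ 0.67700446, -0.0015797 ,  0.06869508]), np.float64(0.7776425489103118))
medium [[0.66317141 0.06841671]] [[0.66146663 0.06320014]] [[0.66149217 0.07374777]] (array([0.66309086, 0.06910351, 0.06590788]), np.float64(0.876393335786867))
rring [[ 0.69996618 -0.11885167]] [[ 0.69767845 -0.12063599]]
ring,block [[0.4418364  0.40732068]
 [0.480429   0.18003514]] [-0.0385926   0.22728555]
pins [[0.44036632 0.16369906]
 [0.52423166 0.17715185]] post tops? [[0.44886579 0.36575288]
 [0.46046021 0.29765407]
 [0.47171266 0.23070602]]
(array([0.43907787, 0.15319408, 0.07247687]), np.float64(0.7523951841092255))
(array([0.52809887, 0.17036991, 0.08034632]), np.float64(0.9603165312924635))
tray holes [[ 0.42198824 -0.178356  ]
 [ 0.50841836 -0.17424046]]
```

```bash
python3 -m jog '[{"fingers":1,"x":30,"y":22,"z":-16,"turn":0.024},{"fingers":1,"x":70,"y":22,"z":-16,"turn":0.024},{"fingers":1,"x":110,"y":22,"z":-16,"turn":0.024},{"fingers":1,"x":128,"y":22,"z":-16,"turn":0.024},{"fingers":1,"x":128,"y":22,"z":-16,"turn":0.024}]'; python3 -c "
from h import *
im,p=grab('wrist','w4.png');np.save('w4.npy',p)
delta([.690,-.071,.051],.19)"
```

```text
t: 4.37
ee_pos: [0.6866, -0.0676, 0.1156]
eef_rot: [1.066, 1.305, -1.069]
wrist_force: [-1.4, 1.3, 0.3]
width: 0.0855
shift [67.7  1.5  3.2] turn 0.0021178460766044793 yaw now 0.1921 toolx [-0.0051  0.0048 -1.    ] pos [ 0.6883 -0.0685  0.1187] t 4.42 q7 0.48
```

View pics/w4.png

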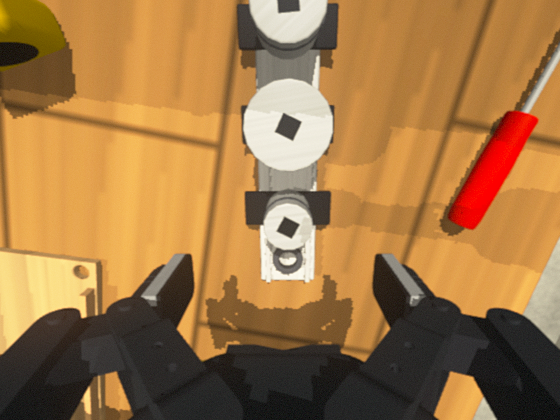

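```bash
python3 - <<'E'
from h import *
w=np.load('w4.npy',allow_pickle=True).item();w3=np.load('w3.npy',allow_pickle=True).item()
for uv,u3,z in [((288,227),(304,164),.064),((288,126),(308,97),.076),((289,4),(310,19),.07)]: print(plane(w,uv,z),tri([(w,uv),(w3,u3)]))
E
python3 -m jog '[{"fingers":1,"x":30,"y":1,"z":3,"turn":0},{"fingers":1,"x":60,"y":1,"z":3,"turn":0},{"fingers":1,"x":68,"y":1,"z":3,"turn":0},{"fingers":1,"x":68,"y":1,"z":3,"turn":0}]'; python3 -c "
from h import *
delta([.690,-.071,.051],.19)"
```

```text
[[ 0.69019098 -0.07026151]] (array([ 0.69008086, -0.07027846,  0.06391394]), np.float64(0.1503917456845318))
[[ 0.6762498  -0.00105819]] (array([ 0.67654377, -0.0012088 ,  0.07490032]), np.float64(0.4773891559179597))
[[0.66355116 0.06553379]] (array([0.66257665, 0.07454915, 0.04292193]), np.float64(1.1203672688174011))
t: 4.75
ee_pos: [0.6891, -0.0701, 0.0504]
eef_rot: [1.067, 1.303, -1.067]
wrist_force: [-0.3, 0.7, 0.4]
width: 0.0852
shift [-0.6  0.7  1. ] turn 0.0029318266284161787 yaw now 0.1929 toolx [-0.0067  0.0053 -1.    ] pos [ 0.6891 -0.0701  0.0504] t 4.75 q7 0.51
```

```bash
python3 -m jog '[{"fingers":0,"x":0,"y":0,"z":0,"turn":0},{"fingers":0,"x":0,"y":0,"z":0,"turn":0},{"fingers":0,"x":0,"y":0,"z":0,"turn":0},{"fingers":0,"x":0,"y":0,"z":0,"turn":0},{"fingers":0,"x":0,"y":0,"z":0,"turn":0},{"fingers":0,"x":0,"y":0,"z":0,"turn":0}]'; python3 -m jog '[{"fingers":0,"x":-20,"y":0,"z":0,"turn":0},{"fingers":0,"x":-55,"y":0,"z":0,"turn":0},{"fingers":0,"x":-90,"y":0,"z":0,"turn":0},{"fingers":0,"x":-110,"y":0,"z":0,"turn":0},{"fingers":0,"x":-110,"y":0,"z":0,"turn":0}]'; python3 -c "
from h import *
delta([.4483,.366,.16],.168)"
```

```text
t: 5.25
ee_pos: [0.6902, -0.0702, 0.0524]
eef_rot: [1.068, 1.301, -1.066]
wrist_force: [-1.1, 1.2, 9.4]
width: 0.0313
t: 5.67
ee_pos: [0.6932, -0.0717, 0.1685]
eef_rot: [1.071, 1.293, -1.061]
wrist_force: [0.1, 0.5, -1.0]
width: 0.0309
shift [   9.3 -156.6 -476.5] turn 0.024662308236482522 yaw now 0.1927 toolx [ 0.0047  0.0044 -1.    ] pos [ 0.6932 -0.0717  0.1685] t 5.67 q7 0.47
```

```bash
python3 -c "
from h import *
im,p=grab('wrist','w5.png')"
```

```text
(no output)
```

View pics/w5.png

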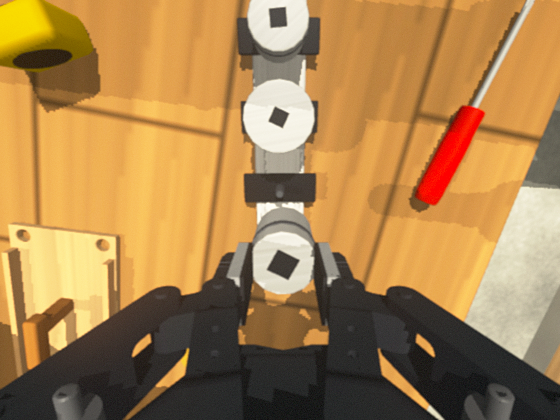

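```bash
python3 -c "
from h import *
p=cams.camera_params('wrist');s=ctrl.read_state()
x=plane(p,(282,264),.18)[0];print(x,R.from_rotvec(s['eef_rot']).inv().apply(np.r_[x,.18]-s['ee_pos'])*1000)
M=np.array(p['world_to_cam']);d=(M@[*x,.18,1])[2];print('diam mm',61*d/foc(p)*1000)"
```

```text
[ 0.69114085 -0.07024175] [-14.38394065  -0.60985858  -1.20162108]
diam mm 30.794666860442064
```

```bash
python3 -c "
from h import *
im,p=grab('side');s=ctrl.read_state()['ee_pos'];u=proj(p,s)[0].astype(int);print(u)
a=im[max(0,u[1]-45):u[1]+60,u[0]-50:u[0]+60,::-1]
w=cv2.imread('pics/w5.png')[200:340,190:380]
a=cv2.resize(a,(460,440),interpolation=cv2.INTER_CUBIC);w=cv2.resize(w,None,fx=1.75,fy=3.143*0+1.75)
o=np.zeros((440,800,3),np.uint8);o[:,:460]=a;o[:w.shape[0],460:460+w.shape[1]]=w
cv2.imwrite('pics/s6.png',o)"
```

```text
[227 144]
```

View pics/s6.png

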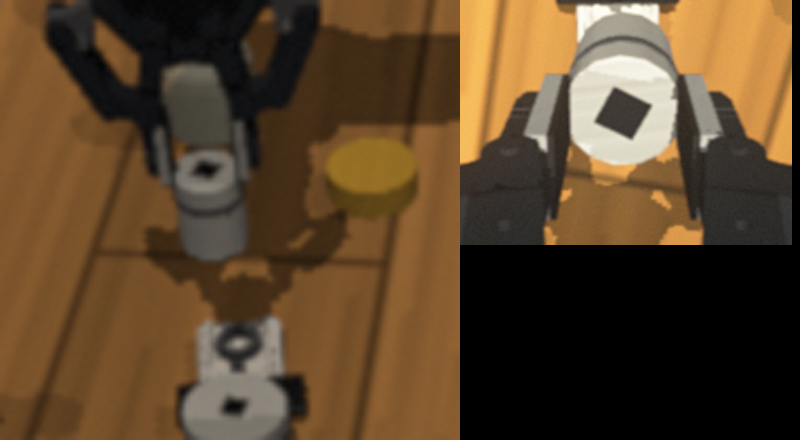

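```bash
python3 -m jog '[{"fingers":0,"x":0,"y":-160,"z":-344,"turn":0.025},{"fingers":0,"x":0,"y":-160,"z":-344,"turn":0.025},{"fingers":0,"x":0,"y":-160,"z":-344,"turn":0.025},{"fingers":0,"x":0,"y":-160,"z":-344,"turn":0.025},{"fingers":0,"x":0,"y":-160,"z":-344,"turn":0.025},{"fingers":0,"x":0,"y":-160,"z":-344,"turn":0.025},{"fingers":0,"x":0,"y":-160,"z":-344,"turn":0.025},{"fingers":0,"x":0,"y":-160,"z":-344,"turn":0.025}]'; python3 -m jog '[{"fingers":0,"x":0,"y":0,"z":-58,"turn":0},{"fingers":0,"x":0,"y":0,"z":-58,"turn":0},{"fingers":0,"x":0,"y":0,"z":-58,"turn":0}]';  python3 -c "
from h import *
im,p=grab('wrist','w7.png');np.save('w7.npy',p)
delta([.4483,.366,.16],.168)"
```

```text
t: 6.43
ee_pos: [0.4923, 0.2001, 0.1639]
eef_rot: [1.086, 1.29, -1.085]
wrist_force: [1.0, 0.6, -0.6]
width: 0.0315
t: 6.68
ee_pos: [0.4795, 0.2631, 0.1624]
eef_rot: [1.079, 1.297, -1.081]
wrist_force: [0.2, 0.6, -0.8]
width: 0.0313
shift [   3.2  -13.5 -110.3] turn 0.005254549990769242 yaw now 0.1733 toolx [-0.007   0.0035 -1.    ] pos [0.4807 0.2597 0.1626] t 6.73 q7 -0.13
```

View pics/w7.png

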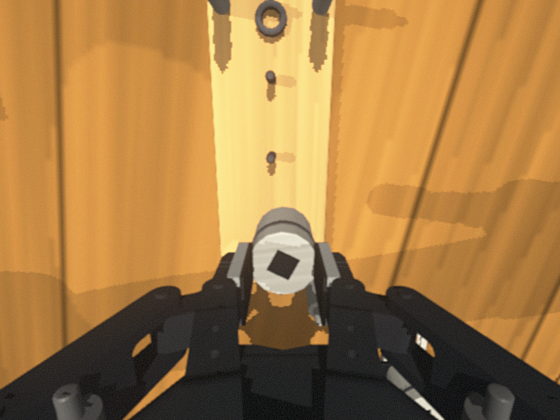

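```bash
python3 - <<'E'
from h import *
p=np.load('w7.npy',allow_pickle=True).item()
print(plane(p,[(271,18)],.023),plane(p,[(270,78),(271,157)],.0275))
im=cv2.imread('pics/w7.png');b=cv2.cvtColor(im,cv2.COLOR_BGR2GRAY)
# deck edges at several rows
for r in (70,110,150,190): 
    row=im[r,180:360,0].astype(int); print(r,[(180+i) for i in range(179) if abs(row[i+1]-row[i])>25])
E
```

```text
[[0.44114534 0.41270369]] [[0.4484411  0.36497284]
 [0.46080133 0.29645699]]
70 [210, 314, 331]
110 [212, 213, 329]
150 [214, 215, 327]
190 [216, 217, 325]
```

```bash
python3 -m jog '[{"fingers":0,"x":0,"y":-13,"z":-109,"turn":0.003},{"fingers":0,"x":0,"y":-13,"z":-109,"turn":0.003},{"fingers":0,"x":0,"y":-13,"z":-109,"turn":0.003},{"fingers":0,"x":0,"y":-13,"z":-109,"turn":0.003},{"fingers":0,"x":0,"y":-13,"z":-109,"turn":0.003}]';  python3 -c "
from h import *
delta([.4487,.365,.0505],.17)"
```

```text
t: 7.15
ee_pos: [0.4483, 0.3649, 0.162]
eef_rot: [1.079, 1.294, -1.086]
wrist_force: [0.2, -0.9, -1.0]
width: 0.0311
shift [111.5   1.3   0.4] turn 0.0023369722716533037 yaw now 0.1723 toolx [-0.0084  0.0017 -1.    ] pos [0.4483 0.3649 0.162 ] t 7.15 q7 -0.31
```

```bash
python3 -m jog '[{"fingers":0,"x":30,"y":1,"z":0,"turn":0},{"fingers":0,"x":65,"y":1,"z":0,"turn":0},{"fingers":0,"x":95,"y":1,"z":0,"turn":0},{"fingers":0,"x":105,"y":1,"z":0,"turn":0},{"fingers":0,"x":110,"y":1,"z":0,"turn":0},{"fingers":0,"x":111,"y":1,"z":0,"turn":0}]'; python3 -m jog '[{"fingers":0,"x":1,"y":0,"z":0,"turn":0},{"fingers":0,"x":1,"y":0,"z":0,"turn":0}]'
```

```text
t: 7.65
ee_pos: [0.4491, 0.3637, 0.0507]
eef_rot: [1.079, 1.292, -1.088]
wrist_force: [-0.0, -0.2, -0.3]
width: 0.0311
t: 7.82
ee_pos: [0.4503, 0.3635, 0.0511]
eef_rot: [1.082, 1.291, -1.087]
wrist_force: [0.1, -0.6, -0.9]
width: 0.0309
```

```bash
python3 -m jog '[{"fingers":0,"x":2,"y":-1,"z":0,"turn":0},{"fingers":0,"x":2,"y":-1,"z":0,"turn":0},{"fingers":0,"x":2,"y":-1,"z":0,"turn":0}]'; python3 -m jog '[{"fingers":0,"x":1,"y":0,"z":0,"turn":0},{"fingers":0,"x":1,"y":0,"z":0,"turn":0},{"fingers":0,"x":1,"y":0,"z":0,"turn":0}]'
```

```text
t: 8.07
ee_pos: [0.4495, 0.3636, 0.0498]
eef_rot: [1.083, 1.291, -1.086]
wrist_force: [-0.5, -0.2, -0.8]
width: 0.0312
t: 8.32
ee_pos: [0.4496, 0.3637, 0.0495]
eef_rot: [1.083, 1.291, -1.086]
wrist_force: [-0.8, -0.2, 5.3]
width: 0.031
```

```bash
python3 -m jog '[{"fingers":1,"x":0,"y":0,"z":0,"turn":0},{"fingers":1,"x":0,"y":0,"z":0,"turn":0},{"fingers":1,"x":0,"y":0,"z":0,"turn":0},{"fingers":1,"x":0,"y":0,"z":0,"turn":0},{"fingers":1,"x":-40,"y":0,"z":0,"turn":0},{"fingers":1,"x":-80,"y":0,"z":0,"turn":0},{"fingers":1,"x":-115,"y":0,"z":0,"turn":0},{"fingers":1,"x":-115,"y":0,"z":0,"turn":0}]';  python3 -c "
from h import *
im,p=grab('wrist','w8.png');np.save('w8.npy',p)
for l in ['socket_small']: print(l,[(np.round(b['rect']),b['confidence']) for b in models.boxes_of('wrist',l)[:2]])
delta([.6765,-.0012,.150],.19)"
```

```text
t: 8.98
ee_pos: [0.4534, 0.3649, 0.171]
eef_rot: [1.091, 1.289, -1.078]
wrist_force: [1.4, 0.2, -0.1]
width: 0.0854
socket_small [(array([259., 174., 296., 222.]), 0.65)]
shift [ 13.2 160.8 398.1] turn -0.02029996117316779 yaw now 0.1697 toolx [-0.0037  0.005  -1.    ] pos [0.4508 0.364  0.1659] t 9.08 q7 -0.31
```

View pics/w8.png

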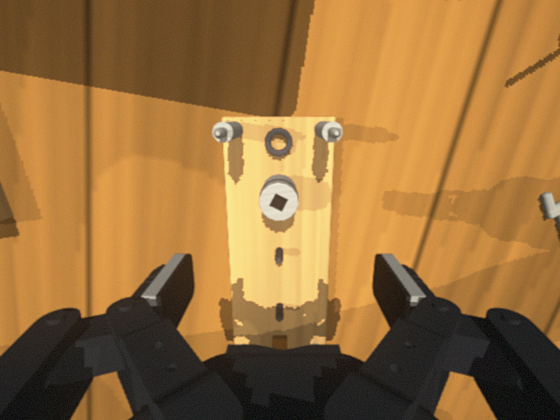

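```bash
python3 - <<'E'
from h import *
p=np.load('w8.npy',allow_pickle=True).item()
print('small',plane(p,(278,202),.061),'ring',plane(p,(278,142),.023),'pins',plane(p,[(223,132),(330,131)],.099))
E
python3 -m jog '[{"fingers":1,"x":0,"y":160,"z":398,"turn":-0.02},{"fingers":1,"x":0,"y":160,"z":398,"turn":-0.02},{"fingers":1,"x":0,"y":160,"z":398,"turn":-0.02},{"fingers":1,"x":0,"y":160,"z":398,"turn":-0.02},{"fingers":1,"x":0,"y":160,"z":398,"turn":-0.02},{"fingers":1,"x":0,"y":160,"z":398,"turn":-0.02},{"fingers":1,"x":0,"y":160,"z":398,"turn":-0.02},{"fingers":1,"x":0,"y":160,"z":398,"turn":-0.02}]'
python3 -c "
from h import *
delta([.6765,-.0012,.150],.19)"
```

```text
small [[0.44919638 0.36334398]] ring [[0.44045538 0.412898  ]] pins [[0.40010823 0.41900016]
 [0.47636259 0.4327124 ]]
t: 9.75
ee_pos: [0.6254, 0.0781, 0.1617]
eef_rot: [1.069, 1.301, -1.07]
wrist_force: [-0.2, 0.6, -0.4]
width: 0.0859
shift [11.  35.3 87.6] turn -9.586381417303613e-05 yaw now 0.1899 toolx [-0.0064  0.0049 -1.    ] pos [0.6254 0.0781 0.1617] t 9.75 q7 0.25
```

```bash
python3 -m jog '[{"fingers":1,"x":11,"y":35,"z":88,"turn":0},{"fingers":1,"x":11,"y":35,"z":88,"turn":0},{"fingers":1,"x":11,"y":35,"z":88,"turn":0},{"fingers":1,"x":11,"y":35,"z":88,"turn":0}]'
python3 -c "
from h import *
delta([.6765,-.0012,.057],.19)"
```

```text
t: 10.08
ee_pos: [0.6763, -0.0076, 0.1473]
eef_rot: [1.071, 1.299, -1.078]
wrist_force: [0.2, -1.3, -0.2]
width: 0.0854
shift [90.3  2.1 -5.9] turn -0.006678394993533843 yaw now 0.1833 toolx [-0.0094  0.0018 -1.    ] pos [ 0.6763 -0.0076  0.1473] t 10.08 q7 0.37
```

```bash
python3 -m jog '[{"fingers":1,"x":25,"y":2,"z":-5,"turn":0},{"fingers":1,"x":55,"y":2,"z":-5,"turn":0},{"fingers":1,"x":85,"y":2,"z":-5,"turn":0},{"fingers":1,"x":90,"y":2,"z":-5,"turn":0},{"fingers":1,"x":90,"y":2,"z":-5,"turn":0}]'; python3 -m jog '[{"fingers":0,"x":0,"y":0,"z":0,"turn":0},{"fingers":0,"x":0,"y":0,"z":0,"turn":0},{"fingers":0,"x":0,"y":0,"z":0,"turn":0},{"fingers":0,"x":0,"y":0,"z":0,"turn":0},{"fingers":0,"x":0,"y":0,"z":0,"turn":0}]'; python3 -m jog '[{"fingers":0,"x":-20,"y":0,"z":0,"turn":0},{"fingers":0,"x":-55,"y":0,"z":0,"turn":0},{"fingers":0,"x":-90,"y":0,"z":0,"turn":0},{"fingers":0,"x":-115,"y":0,"z":0,"turn":0},{"fingers":0,"x":-115,"y":0,"z":0,"turn":0}]'; python3 -c "
from h import *
grab('wrist','w9.png')
for l in ['socket_large','socket_medium']: print(l,[(np.round(b['rect']),b['confidence']) for b in models.boxes_of('wrist',l)[:2]])
delta([.4606,.2967,.17],.17)"
```

```text
t: 10.5
ee_pos: [0.6742, -0.0007, 0.0546]
eef_rot: [1.068, 1.304, -1.081]
wrist_force: [-0.1, 0.3, 1.1]
width: 0.0854
t: 10.92
ee_pos: [0.6754, -0.0003, 0.057]
eef_rot: [1.069, 1.302, -1.078]
wrist_force: [-1.5, 1.1, 4.8]
width: 0.0528
t: 11.33
ee_pos: [0.6799, -0.0013, 0.1794]
eef_rot: [1.074, 1.294, -1.072]
wrist_force: [2.0, -0.6, -2.2]
width: 0.0531
socket_large [(array([229., 193., 338., 322.]), 0.65)]
socket_medium [(array([250.,  93., 306., 146.]), 0.72)]
shift [   5.6 -157.4 -331.6] turn 0.014869457089698113 yaw now 0.1849 toolx [-0.0121  0.0034 -0.9999] pos [ 6.763e-01 -4.000e-04  1.720e-01] t 11.48 q7 0.36
```

```bash
python3 -m jog '[{"fingers":0,"x":0,"y":-157,"z":-332,"turn":0.015},{"fingers":0,"x":0,"y":-157,"z":-332,"turn":0.015},{"fingers":0,"x":0,"y":-157,"z":-332,"turn":0.015},{"fingers":0,"x":0,"y":-157,"z":-332,"turn":0.015},{"fingers":0,"x":0,"y":-157,"z":-332,"turn":0.015},{"fingers":0,"x":0,"y":-157,"z":-332,"turn":0.015},{"fingers":0,"x":0,"y":-157,"z":-332,"turn":0.015},{"fingers":0,"x":0,"y":-157,"z":-332,"turn":0.015}]'; python3 -c "
from h import *
delta([.4606,.2967,.16],.17)"
```

```text
t: 12.15
ee_pos: [0.4786, 0.2702, 0.1739]
eef_rot: [1.078, 1.298, -1.092]
wrist_force: [1.3, 0.4, -2.8]
width: 0.0527
shift [ 14.2 -13.1 -29.1] turn -3.547124116409783e-05 yaw now 0.17 toolx [-0.0145  0.0019 -0.9999] pos [0.4786 0.2702 0.1739] t 12.15 q7 -0.16
```

```bash
python3 -m jog '[{"fingers":0,"x":0,"y":-13,"z":-29,"turn":0},{"fingers":0,"x":14,"y":-13,"z":-29,"turn":0},{"fingers":0,"x":14,"y":-13,"z":-29,"turn":0},{"fingers":0,"x":14,"y":-13,"z":-29,"turn":0}]'; python3 -c "
from h import *
im,p=grab('wrist','w10.png');delta([.4606,.2967,.055],.17)"
```

```text
t: 12.48
ee_pos: [0.4596, 0.2959, 0.1588]
eef_rot: [1.075, 1.298, -1.094]
wrist_force: [0.5, -0.3, -3.0]
width: 0.0525
shift [104.5   1.7  -1. ] turn -0.0012105864191214177 yaw now 0.1688 toolx [-0.0155  0.     -0.9999] pos [0.4607 0.2954 0.1595] t 12.53 q7 -0.21
```

```bash
python3 -m jog '[{"fingers":0,"x":30,"y":2,"z":-1,"turn":0},{"fingers":0,"x":65,"y":2,"z":-1,"turn":0},{"fingers":0,"x":92,"y":2,"z":-1,"turn":0},{"fingers":0,"x":103,"y":2,"z":-1,"turn":0},{"fingers":0,"x":103,"y":2,"z":-1,"turn":0}]'; python3 -m jog '[{"fingers":0,"x":1,"y":0,"z":0,"turn":0},{"fingers":0,"x":1,"y":0,"z":0,"turn":0},{"fingers":0,"x":2,"y":0,"z":0,"turn":0}]';  python3 -m jog '[{"fingers":0,"x":1,"y":0,"z":0,"turn":0},{"fingers":0,"x":1,"y":0,"z":0,"turn":0}]'
```

```text
t: 12.95
ee_pos: [0.4605, 0.2949, 0.0548]
eef_rot: [1.076, 1.296, -1.099]
wrist_force: [-0.0, -1.1, -2.7]
width: 0.0528
t: 13.2
ee_pos: [0.4616, 0.2949, 0.0541]
eef_rot: [1.078, 1.295, -1.098]
wrist_force: [1.1, 0.7, -2.5]
width: 0.0532
t: 13.37
ee_pos: [0.4622, 0.2951, 0.0539]
eef_rot: [1.08, 1.295, -1.097]
wrist_force: [0.3, -0.6, -3.2]
width: 0.0528
```

```bash
python3 -m jog '[{"fingers":0,"x":1,"y":-1,"z":0,"turn":0},{"fingers":0,"x":2,"y":-1,"z":0,"turn":0},{"fingers":0,"x":2,"y":-1,"z":0,"turn":0}]';  python3 -m jog '[{"fingers":0,"x":1,"y":0,"z":0,"turn":0},{"fingers":0,"x":1,"y":0,"z":0,"turn":0}]'
```

```text
t: 13.62
ee_pos: [0.4615, 0.2945, 0.0524]
eef_rot: [1.08, 1.294, -1.097]
wrist_force: [-0.1, -2.2, 3.8]
width: 0.0525
t: 13.78
ee_pos: [0.4616, 0.294, 0.0522]
eef_rot: [1.081, 1.294, -1.097]
wrist_force: [-1.8, -4.5, 8.6]
width: 0.053
```

```bash
python3 -m jog '[{"fingers":1,"x":0,"y":0,"z":0,"turn":0},{"fingers":1,"x":0,"y":0,"z":0,"turn":0},{"fingers":1,"x":0,"y":0,"z":0,"turn":0},{"fingers":1,"x":0,"y":0,"z":0,"turn":0},{"fingers":1,"x":-40,"y":0,"z":0,"turn":0},{"fingers":1,"x":-80,"y":0,"z":0,"turn":0},{"fingers":1,"x":-115,"y":0,"z":0,"turn":0},{"fingers":1,"x":-115,"y":0,"z":0,"turn":0}]';  python3 -c "
from h import *
im,p=grab('wrist','w11.png');np.save('w11.npy',p)
for l in ['socket_small','socket_large']: print(l,[(np.round(b['rect']),b['confidence']) for b in models.boxes_of('wrist',l)[:2]])
delta([.6632,.0685,.150],.19)"
```

```text
t: 14.45
ee_pos: [0.4665, 0.2953, 0.1734]
eef_rot: [1.089, 1.291, -1.089]
wrist_force: [1.6, -0.3, -0.6]
width: 0.0854
socket_small [(array([257.,  98., 297., 142.]), 0.95)]
socket_large [(array([245., 166., 308., 240.]), 0.88), (array([257.,  98., 298., 141.]), 0.34)]
shift [ 14.3 160.6 255.6] turn -0.02487299806821719 yaw now 0.1651 toolx [-1.420e-02  1.000e-04 -9.999e-01] pos [0.463  0.2943 0.1672] t 14.6 q7 -0.21
```

View pics/w11.png

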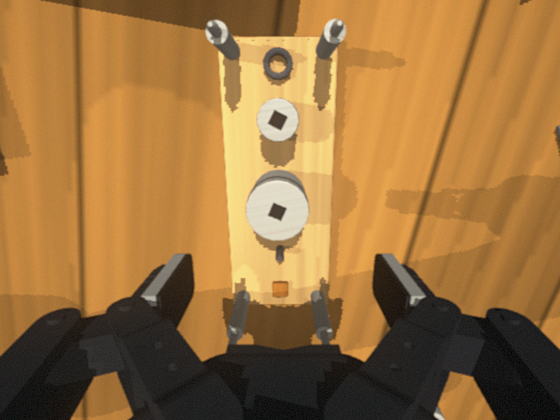

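```bash
python3 -m jog '[{"fingers":1,"x":0,"y":160,"z":256,"turn":-0.025},{"fingers":1,"x":0,"y":160,"z":256,"turn":-0.025},{"fingers":1,"x":0,"y":160,"z":256,"turn":-0.025},{"fingers":1,"x":0,"y":160,"z":256,"turn":-0.025},{"fingers":1,"x":0,"y":160,"z":256,"turn":-0.025},{"fingers":1,"x":0,"y":160,"z":256,"turn":-0.025},{"fingers":1,"x":0,"y":160,"z":256,"turn":-0.025},{"fingers":1,"x":0,"y":160,"z":256,"turn":-0.025}]'
python3 -c "
from h import *
p=np.load('w11.npy',allow_pickle=True).item()
print(plane(p,(277,120),.061),plane(p,(278,211),.073),plane(p,(278,63),.023),plane(p,(280,289),.023))
im,p=grab('wrist','w12.png');np.save('w12.npy',p)
for l in ['socket_medium']: print(l,[(np.round(b['rect']),b['confidence']) for b in models.boxes_of('wrist',l)[:2]])
delta([.6632,.0685,.053],.19)"
```

```text
t: 15.27
ee_pos: [0.6652, 0.06, 0.1623]
eef_rot: [1.064, 1.299, -1.086]
wrist_force: [-1.2, -1.6, 0.8]
width: 0.0852
[[0.44910249 0.36351791]] [[0.46240973 0.2879133 ]] [[0.44111263 0.41313146]] [[0.48073608 0.18146147]]
socket_medium [(array([259., 163., 311., 222.]), 0.57)]
shift [109.    2.6  -4.1] turn -0.004939576260362788 yaw now 0.1851 toolx [-0.0167 -0.0019 -0.9999] pos [0.6632 0.0642 0.162 ] t 15.37 q7 0.27
```

```bash
python3 -m jog '[{"fingers":1,"x":30,"y":2,"z":-4,"turn":0},{"fingers":1,"x":65,"y":2,"z":-4,"turn":0},{"fingers":1,"x":95,"y":2,"z":-4,"turn":0},{"fingers":1,"x":109,"y":2,"z":-4,"turn":0},{"fingers":1,"x":109,"y":2,"z":-4,"turn":0}]'; python3 -m jog '[{"fingers":0,"x":0,"y":0,"z":0,"turn":0},{"fingers":0,"x":0,"y":0,"z":0,"turn":0},{"fingers":0,"x":0,"y":0,"z":0,"turn":0},{"fingers":0,"x":0,"y":0,"z":0,"turn":0},{"fingers":0,"x":0,"y":0,"z":0,"turn":0}]'; python3 -m jog '[{"fingers":0,"x":-20,"y":0,"z":0,"turn":0},{"fingers":0,"x":-55,"y":0,"z":0,"turn":0},{"fingers":0,"x":-90,"y":0,"z":0,"turn":0},{"fingers":0,"x":-115,"y":0,"z":0,"turn":0},{"fingers":0,"x":-115,"y":0,"z":0,"turn":0}]'; python3 -c "
from h import *
grab('wrist','w13.png')
delta([.4727,.2283,.165],.17)"
```

```text
t: 15.78
ee_pos: [0.6584, 0.0702, 0.0479]
eef_rot: [1.058, 1.311, -1.088]
wrist_force: [-0.7, 0.1, -0.4]
width: 0.0858
t: 16.2
ee_pos: [0.6596, 0.0709, 0.0498]
eef_rot: [1.06, 1.309, -1.086]
wrist_force: [-0.3, 0.8, 7.0]
width: 0.0438
t: 16.62
ee_pos: [0.6653, 0.0706, 0.1715]
eef_rot: [1.065, 1.302, -1.079]
wrist_force: [0.9, -0.9, -2.2]
width: 0.0432
shift [   6.7 -158.5 -190.3] turn 0.017033978729846355 yaw now 0.187 toolx [-1.630e-02  1.000e-04 -9.999e-01] pos [0.6639 0.0708 0.1686] t 16.67 q7 0.26
```

```bash
python3 -m jog '[{"fingers":0,"x":0,"y":-158,"z":-192,"turn":0.017},{"fingers":0,"x":0,"y":-158,"z":-192,"turn":0.017},{"fingers":0,"x":0,"y":-158,"z":-192,"turn":0.017},{"fingers":0,"x":0,"y":-158,"z":-192,"turn":0.017},{"fingers":0,"x":0,"y":-158,"z":-192,"turn":0.017},{"fingers":0,"x":0,"y":-158,"z":-192,"turn":0.017},{"fingers":0,"x":0,"y":-158,"z":-192,"turn":0.017}]'; python3 -c "
from h import *
im,p=grab('wrist','w14.png');np.save('w14.npy',p)
delta([.4727,.2305,.050],.17)"
```

```text
t: 17.25
ee_pos: [0.4656, 0.2363, 0.1704]
eef_rot: [1.068, 1.308, -1.09]
wrist_force: [-0.9, -0.2, -3.1]
width: 0.043
shift [120.7   5.6   4.3] turn 0.007446967381619762 yaw now 0.1774 toolx [-1.980e-02  8.000e-04 -9.998e-01] pos [0.4688 0.2337 0.1708] t 17.3 q7 -0.1
```

View pics/w14.png

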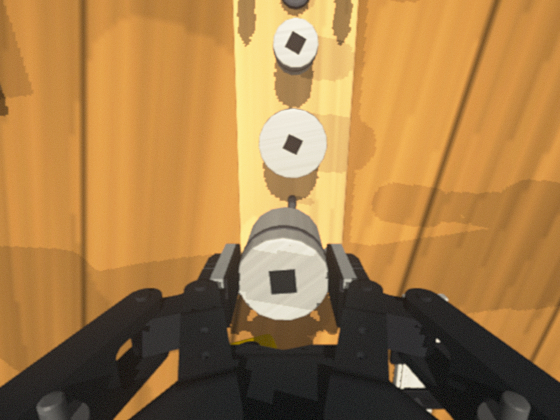

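```bash
python3 - <<'E'
from h import *
p=np.load('w14.npy',allow_pickle=True).item()
print(plane(p,(292,144),.073),plane(p,(295,43),.061),'med',plane(p,(284,281),.191))
w=np.load('w11.npy',allow_pickle=True).item()
print(tri([(w,(277,209)),(p,(292,144))]))
E
```

```text
[[0.46117032 0.28782639]] [[0.44918969 0.36371253]] med [[0.46717429 0.23170137]]
(array([0.46138345, 0.28719116, 0.06516922]), np.float64(0.04102794203459771))
```

```bash
python3 -m jog '[{"fingers":0,"x":20,"y":7,"z":4,"turn":0.007},{"fingers":0,"x":60,"y":7,"z":4,"turn":0.007},{"fingers":0,"x":95,"y":7,"z":4,"turn":0.007},{"fingers":0,"x":115,"y":7,"z":4,"turn":0.007},{"fingers":0,"x":121,"y":7,"z":4,"turn":0.007}]'; python3 -m jog '[{"fingers":0,"x":1,"y":0,"z":0,"turn":0},{"fingers":0,"x":1,"y":0,"z":0,"turn":0}]';  python3 -c "
from h import *
delta([.4742,.2305,.047],.17)"
```

```text
t: 17.72
ee_pos: [0.472, 0.2292, 0.0464]
eef_rot: [1.071, 1.303, -1.102]
wrist_force: [-15.1, -4.2, 59.1]
width: 0.0434
t: 17.88
ee_pos: [0.472, 0.229, 0.0467]
eef_rot: [1.072, 1.304, -1.102]
wrist_force: [-5.7, 1.1, 12.2]
width: 0.0432
shift [-0.3  2.4 -1.1] turn -0.0014586804988472313 yaw now 0.1685 toolx [-0.0261 -0.0013 -0.9997] pos [0.472  0.229  0.0467] t 17.88 q7 0.01
```

```bash
python3 -m jog '[{"fingers":1,"x":0,"y":0,"z":0,"turn":0},{"fingers":1,"x":0,"y":0,"z":0,"turn":0},{"fingers":1,"x":0,"y":0,"z":0,"turn":0},{"fingers":1,"x":0,"y":0,"z":0,"turn":0},{"fingers":1,"x":-30,"y":0,"z":0,"turn":0},{"fingers":1,"x":-70,"y":0,"z":0,"turn":0},{"fingers":1,"x":-100,"y":0,"z":0,"turn":0},{"fingers":1,"x":-100,"y":0,"z":0,"turn":0}]';  python3 -c "
from h import *
im,p=grab('wrist','w15.png');np.save('w15.npy',p)
for l in ['socket_small','socket_medium','socket_large']: print(l,[(np.round(b['rect']),b['confidence']) for b in models.boxes_of('wrist',l)[:2]])
# black squares: dark blobs
g=cv2.cvtColor(im,cv2.COLOR_RGB2GRAY);n,l,st,ce=cv2.connectedComponentsWithStats((g[:300]<70).astype(np.uint8))
for i in range(1,n):
    if 40<st[i,4]<900 and 230<ce[i,0]<340: print(st[i],np.round(ce[i],1),[np.round(plane(p,ce[i],z)[0],4) for z in (.061,.067,.073)])
delta([.4618,.2885,.16],.17)"
```

```text
t: 18.55
ee_pos: [0.4777, 0.2298, 0.152]
eef_rot: [1.079, 1.3, -1.096]
wrist_force: [0.6, -0.2, -0.1]
width: 0.0854
socket_small [(array([250.,   0., 303.,  63.]), 0.76)]
socket_medium [(array([252., 174., 303., 242.]), 0.69)]
socket_large [(array([241.,  92., 314., 173.]), 0.86)]
[272 127  15  17  69] [279.6 135.3] [array([0.4634, 0.2868]), array([0.4635, 0.2872]), array([0.4636, 0.2876])]
[272 208  13  13 149] [278.1 214.2] [array([0.4729, 0.2222]), array([0.4728, 0.2242]), array([0.4727, 0.2261])]
shift [-13.6  -2.5 -60.7] turn -0.0011365401304794798 yaw now 0.1689 toolx [-0.0271 -0.0016 -0.9996] pos [0.4741 0.2291 0.1461] t 18.75 q7 -0.07
```

```bash
python3 -c "
from h import *
for n,v in [('lift end small',[1.071,1.293,-1.061]),('small release lift end',[1.091,1.289,-1.078]),('transit to rail end',[1.069,1.301,-1.07]),('hov',[1.071,1.299,-1.078]),('desc L',[1.068,1.304,-1.081]),('lift L',[1.074,1.294,-1.072]),('trans',[1.078,1.298,-1.092]),('rel lift',[1.089,1.291,-1.089]),('trans',[1.064,1.299,-1.086]),('desc M',[1.058,1.311,-1.088]),('lift M',[1.065,1.302,-1.079]),('trans',[1.068,1.308,-1.09]),('contact',[1.071,1.303,-1.102]),('lift',[1.079,1.3,-1.096])]:
  print(n,np.round(R.from_rotvec(v).apply([1,0,0]),4))"
```

```text
lift end small [ 0.0046  0.0039 -1.    ]
small release lift end [ 0.0016  0.0088 -1.    ]
transit to rail end [-0.0064  0.0045 -1.    ]
hov [-0.0091  0.0022 -1.    ]
desc L [-0.0149  0.0023 -0.9999]
lift L [-0.0017  0.003  -1.    ]
trans [-0.0151  0.0018 -0.9999]
rel lift [-0.0064  0.0055 -1.    ]
trans [-0.0151 -0.0045 -0.9999]
desc M [-0.0256 -0.002  -0.9997]
lift M [-1.290e-02 -1.000e-04 -9.999e-01]
trans [-0.0227  0.0019 -0.9997]
contact [-0.0256 -0.0025 -0.9997]
lift [-0.0185  0.0024 -0.9998]
```

```bash
python3 -m jog '[{"fingers":1,"x":-40,"y":-1,"z":-20,"turn":0},{"fingers":1,"x":-80,"y":-2,"z":-40,"turn":0}]'; python3 -m jog '[{"fingers":1,"x":-40,"y":-1,"z":-20,"turn":0},{"fingers":1,"x":-80,"y":0,"z":-20,"turn":0}]';python3 -m jog '[{"fingers":1,"x":0,"y":0,"z":0,"turn":0},{"fingers":1,"x":0,"y":0,"z":0,"turn":0},{"fingers":1,"x":0,"y":0,"z":0,"turn":0}]';python3 -c "
from h import *
delta([.4618,.2880,.058],.17)"
```

```text
t: 18.92
ee_pos: [0.4663, 0.2643, 0.2195]
eef_rot: [1.067, 1.305, -1.111]
wrist_force: [1.1, 1.1, -0.1]
width: 0.0856
t: 19.08
ee_pos: [0.4631, 0.2882, 0.2989]
eef_rot: [1.061, 1.309, -1.111]
wrist_force: [0.6, 1.3, -1.0]
width: 0.0855
t: 19.33
ee_pos: [0.4624, 0.288, 0.2974]
eef_rot: [1.059, 1.309, -1.113]
wrist_force: [-0.0, 0.1, -0.0]
width: 0.0853
shift [239.2   8.9  -0.8] turn 0.0007320116936984089 yaw now 0.1707 toolx [-0.0388 -0.0094 -0.9992] pos [0.4624 0.288  0.2974] t 19.33 q7 -0.26
```

```bash
T='from h import *
s=ctrl.read_state();print(np.round(R.from_rotvec(s["eef_rot"]).apply([1,0,0]),4))'; python3 -m jog '[{"fingers":1,"x":41,"y":0,"z":0,"turn":0}]' >/dev/null; python3 -c "$T";python3 -m jog '[{"fingers":1,"x":41,"y":0,"z":0,"turn":0}]' >/dev/null; python3 -c "$T"; python3 -m jog '[{"fingers":1,"x":-41,"y":0,"z":0,"turn":0}]' >/dev/null; python3 -c "$T"; python3 -m jog '[{"fingers":1,"x":0,"y":0,"z":0,"turn":0}]'; python3 -c "$T";  python3 -m jog '[{"fingers":1,"x":0,"y":0,"z":0,"turn":0},{"fingers":1,"x":0,"y":0,"z":0,"turn":0}]'; python3 -c "$T"
```

```text
[-0.0317 -0.0047 -0.9995]
[-0.0316 -0.0047 -0.9995]
[-0.0571 -0.0242 -0.9981]
t: 19.67
ee_pos: [0.4534, 0.2797, 0.241]
eef_rot: [1.043, 1.31, -1.139]
wrist_force: [2.2, 0.5, 2.2]
width: 0.0854
[-0.0572 -0.0255 -0.998 ]
t: 19.83
ee_pos: [0.4527, 0.2787, 0.2393]
eef_rot: [1.041, 1.31, -1.143]
wrist_force: [0.1, 0.4, 0.9]
width: 0.0857
[-0.0599 -0.0279 -0.9978]
```

```bash
T='from h import *
s=ctrl.read_state();print(np.round(R.from_rotvec(s["eef_rot"]).apply([1,0,0]),4))'; python3 -m jog '[{"fingers":1,"x":-40,"y":0,"z":0,"turn":0},{"fingers":1,"x":-80,"y":0,"z":0,"turn":0},{"fingers":1,"x":-39,"y":0,"z":0,"turn":0}]' >/dev/null; python3 -c "$T";python3 -m jog '[{"fingers":1,"x":0,"y":0,"z":0,"turn":0},{"fingers":1,"x":0,"y":0,"z":0,"turn":0},{"fingers":1,"x":0,"y":0,"z":0,"turn":0}]' ; python3 -c "$T"; python3 -m jog '[{"fingers":1,"x":-40,"y":0,"z":0,"turn":0},{"fingers":1,"x":-80,"y":0,"z":0,"turn":0},{"fingers":1,"x":-39,"y":0,"z":0,"turn":0}]' >/dev/null; python3 -c "$T";python3 -m jog '[{"fingers":1,"x":0,"y":0,"z":0,"turn":0},{"fingers":1,"x":0,"y":0,"z":0,"turn":0},{"fingers":1,"x":0,"y":0,"z":0,"turn":0}]' ; python3 -c "$T"
```

```text
[-0.0422 -0.015  -0.999 ]
t: 20.33
ee_pos: [0.4641, 0.2837, 0.2929]
eef_rot: [1.06, 1.304, -1.123]
wrist_force: [0.7, 0.8, -0.0]
width: 0.0854
[-0.0406 -0.0141 -0.9991]
[-1.900e-02  6.000e-04 -9.998e-01]
t: 20.83
ee_pos: [0.4756, 0.289, 0.3497]
eef_rot: [1.082, 1.297, -1.097]
wrist_force: [0.4, -0.0, 0.9]
width: 0.0853
[-0.0161  0.0023 -0.9999]
```

```bash
T='from h import *
s=ctrl.read_state();print(np.round(R.from_rotvec(s["eef_rot"]).apply([1,0,0]),4))'; python3 -m jog '[{"fingers":1,"x":-20,"y":0,"z":0,"turn":0},{"fingers":1,"x":-50,"y":0,"z":0,"turn":0},{"fingers":1,"x":-20,"y":0,"z":0,"turn":0}]' >/dev/null; python3 -c "$T";python3 -m jog '[{"fingers":1,"x":0,"y":0,"z":0,"turn":0},{"fingers":1,"x":0,"y":0,"z":0,"turn":0}]' >/dev/null; python3 -m jog '[{"fingers":1,"x":30,"y":0,"z":0,"turn":0},{"fingers":1,"x":65,"y":0,"z":0,"turn":0},{"fingers":1,"x":100,"y":0,"z":0,"turn":0},{"fingers":1,"x":135,"y":0,"z":0,"turn":0},{"fingers":1,"x":170,"y":0,"z":0,"turn":0},{"fingers":1,"x":200,"y":0,"z":0,"turn":0},{"fingers":1,"x":210,"y":0,"z":0,"turn":0},{"fingers":1,"x":210,"y":0,"z":0,"turn":0}]'; python3 -c "
from h import *
im,p=grab('wrist','w16.png');np.save('w16.npy',p)
g=cv2.cvtColor(im,cv2.COLOR_RGB2GRAY);n,l,st,ce=cv2.connectedComponentsWithStats((g[:300]<70).astype(np.uint8))
for i in range(1,n):
    if 40<st[i,4]<900 and 230<ce[i,0]<340: print(st[i],np.round(ce[i],1),[np.round(plane(p,ce[i],z)[0],4) for z in (.061,.067,.073)])
delta([.4622,.2875,.06],.17)"
```

```text
[-0.001   0.0122 -0.9999]
t: 21.92
ee_pos: [0.4827, 0.2948, 0.1713]
eef_rot: [1.096, 1.291, -1.08]
wrist_force: [-0.6, -0.5, 0.5]
width: 0.0854
[255   0  10  33 178] [259.2  15.1] [array([0.44  , 0.4385]), array([0.4407, 0.4369]), array([0.4414, 0.4352])]
[250 109  16  17 137] [257.2 116.5] [array([0.4492, 0.3639]), array([0.4497, 0.3639]), array([0.4502, 0.364 ])]
[250 202  16  15 126] [257.5 209.3] [array([0.461 , 0.2837]), array([0.4612, 0.2856]), array([0.4614, 0.2874])]
[255 268  12  11 109] [260.3 273.1] [array([0.4728, 0.2205]), array([0.4728, 0.2238]), array([0.4727, 0.2271])]
shift [112.9 -22.9   5.4] turn -0.005132673508332797 yaw now 0.1649 toolx [ 0.0022  0.0137 -0.9999] pos [0.4836 0.295  0.1731] t 21.97 q7 -0.18
```

```bash
python3 -m jog '[{"fingers":1,"x":10,"y":-22,"z":5,"turn":-0.005},{"fingers":1,"x":35,"y":-22,"z":5,"turn":-0.005},{"fingers":1,"x":65,"y":-22,"z":5,"turn":-0.005},{"fingers":1,"x":95,"y":-22,"z":5,"turn":-0.005},{"fingers":1,"x":113,"y":-22,"z":5,"turn":-0.005},{"fingers":1,"x":115,"y":-22,"z":5,"turn":-0.005},{"fingers":1,"x":115,"y":-22,"z":5,"turn":-0.005}]'; python3 -m jog '[{"fingers":0,"x":0,"y":0,"z":0,"turn":0},{"fingers":0,"x":0,"y":0,"z":0,"turn":0},{"fingers":0,"x":0,"y":0,"z":0,"turn":0},{"fingers":0,"x":0,"y":0,"z":0,"turn":0},{"fingers":0,"x":0,"y":0,"z":0,"turn":0}]'; python3 -m jog '[{"fingers":0,"x":-3,"y":0,"z":0,"turn":0},{"fingers":0,"x":-3,"y":0,"z":0,"turn":0},{"fingers":0,"x":-3,"y":0,"z":-5,"turn":0},{"fingers":0,"x":-3,"y":0,"z":-10,"turn":0},{"fingers":0,"x":-3,"y":0,"z":-10,"turn":0},{"fingers":0,"x":0,"y":0,"z":-10,"turn":0},{"fingers":0,"x":0,"y":0,"z":-10,"turn":0}]';python3 -c "
from h import *
delta([.4609,.2973,.056],.17)"
```

```text
t: 22.55
ee_pos: [0.4643, 0.2888, 0.0592]
eef_rot: [1.096, 1.292, -1.073]
wrist_force: [0.6, 0.4, 0.1]
width: 0.0856
t: 22.97
ee_pos: [0.4635, 0.2895, 0.0639]
eef_rot: [1.098, 1.295, -1.071]
wrist_force: [-40.7, -9.8, 82.3]
width: 0.0254
t: 23.55
ee_pos: [0.4619, 0.3001, 0.0644]
eef_rot: [1.099, 1.296, -1.07]
wrist_force: [-2.7, 2.6, 10.1]
width: 0.0001
shift [ 8.3 -1.5  2.8] turn 0.0002863181759777955 yaw now 0.1703 toolx [ 0.0028  0.0198 -0.9998] pos [0.4619 0.3001 0.0644] t 23.55 q7 -0.11
```

```bash
python3 -m jog '[{"fingers":0,"x":-10,"y":0,"z":0,"turn":0},{"fingers":0.5,"x":-40,"y":0,"z":0,"turn":0},{"fingers":1,"x":-75,"y":0,"z":0,"turn":0},{"fingers":1,"x":-105,"y":0,"z":0,"turn":0},{"fingers":1,"x":-110,"y":0,"z":0,"turn":0},{"fingers":1,"x":-110,"y":0,"z":0,"turn":0},{"fingers":1,"x":-110,"y":0,"z":0,"turn":0}]'; cat >> h.py <<'E'
def squares(fn):
    im,p=grab('wrist',fn);np.save(fn[:-3]+'npy',p)
    g=cv2.cvtColor(im,cv2.COLOR_RGB2GRAY);n,l,st,ce=cv2.connectedComponentsWithStats((g[:310]<70).astype(np.uint8))
    for i in range(1,n):
        if 40<st[i,4]<900 and 200<ce[i,0]<360: print(st[i],np.round(ce[i],1),[np.round(plane(p,ce[i],z)[0],4) for z in (.061,.067,.073)])
    for l in ['socket_small','socket_medium','socket_large']: print(l,[(np.round(b['rect']),b['confidence']) for b in models.boxes_of('wrist',l)[:1]])
E
python3 -c "
from h import *
squares('w17.png');delta([.4609,.2973,.06],.17)"
```

```text
t: 24.13
ee_pos: [0.4613, 0.2979, 0.174]
eef_rot: [1.098, 1.296, -1.07]
wrist_force: [-0.0, -0.3, 0.0]
width: 0.0725
[277   0  12  43 206] [282.2  19.3] [array([0.436 , 0.4435]), array([0.4362, 0.4418]), array([0.4365, 0.4401])]
[274 118  16  16 125] [281.8 125.6] [array([0.4492, 0.3638]), array([0.4492, 0.3639]), array([0.4492, 0.364 ])]
[274 209  15  15 119] [281.2 216.2] [array([0.4624, 0.2839]), array([0.462 , 0.2858]), array([0.4617, 0.2876])]
[276 274  12  11 103] [281.5 278.8] [array([0.4735, 0.2207]), array([0.4729, 0.2239]), array([0.4723, 0.2272])]
socket_small [(array([260., 104., 304., 145.]), 0.55)]
socket_medium [(array([260., 247., 308., 299.]), 0.96)]
socket_large [(array([247., 176., 313., 248.]), 0.87)]
shift [113.   -0.5   2.2] turn 0.00021059729271044603 yaw now 0.1702 toolx [ 8.000e-04  1.810e-02 -9.998e-01] pos [0.4609 0.2975 0.173 ] t 24.33 q7 -0.19
```

View pics/w17.png

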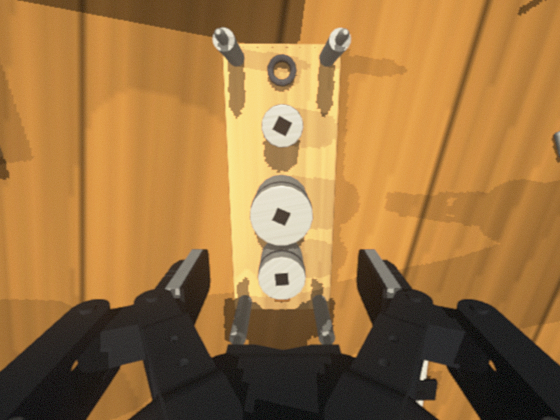

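```bash
python3 -m jog '[{"fingers":1,"x":10,"y":-1,"z":12,"turn":0},{"fingers":1,"x":40,"y":-1,"z":12,"turn":0},{"fingers":1,"x":75,"y":-1,"z":12,"turn":0},{"fingers":1,"x":105,"y":-1,"z":12,"turn":0},{"fingers":1,"x":120,"y":-1,"z":12,"turn":0},{"fingers":1,"x":123,"y":-1,"z":12,"turn":0},{"fingers":1,"x":123,"y":-1,"z":12,"turn":0}]'; python3 -m jog '[{"fingers":1,"x":0,"y":0,"z":0,"turn":0}]'; python3 -c "
from h import *
delta([.4617,.288,.05],.17)"
```

```text
t: 24.92
ee_pos: [0.4614, 0.287, 0.0484]
eef_rot: [1.094, 1.297, -1.076]
wrist_force: [0.2, -0.2, 0.2]
width: 0.0854
t: 25.0
ee_pos: [0.4619, 0.287, 0.049]
eef_rot: [1.095, 1.296, -1.075]
wrist_force: [-0.0, 0.8, 0.5]
width: 0.0854
shift [-1. -0. -1.] turn -0.0005061486555484329 yaw now 0.1695 toolx [-0.0011  0.0161 -0.9999] pos [0.4619 0.287  0.049 ] t 25.0 q7 -0.07
```

```bash
python3 -m jog '[{"fingers":0,"x":0,"y":0,"z":0,"turn":0},{"fingers":0,"x":0,"y":0,"z":0,"turn":0},{"fingers":0,"x":0,"y":0,"z":0,"turn":0},{"fingers":0,"x":0,"y":0,"z":0,"turn":0},{"fingers":0,"x":0,"y":0,"z":0,"turn":0}]'
```

```text
t: 25.42
ee_pos: [0.4623, 0.2873, 0.0504]
eef_rot: [1.097, 1.296, -1.074]
wrist_force: [-1.8, -1.3, 10.5]
width: 0.0535
```

```bash
python3 -m jog '[{"fingers":0,"x":-4,"y":0,"z":0,"turn":0},{"fingers":0,"x":-4,"y":0,"z":0,"turn":0},{"fingers":0,"x":-4,"y":-1,"z":-5,"turn":0},{"fingers":0,"x":-4,"y":-1,"z":-10,"turn":0},{"fingers":0,"x":-4,"y":-1,"z":-10,"turn":0},{"fingers":0,"x":-4,"y":-1,"z":-10,"turn":0}]';python3 -m jog '[{"fingers":0,"x":2,"y":0,"z":0,"turn":0},{"fingers":0,"x":3,"y":0,"z":0,"turn":0},{"fingers":0,"x":4,"y":0,"z":0,"turn":0},{"fingers":0,"x":4,"y":0,"z":0,"turn":0}]'
```

```text
t: 25.92
ee_pos: [0.4592, 0.2976, 0.0543]
eef_rot: [1.095, 1.297, -1.073]
wrist_force: [0.4, -0.5, -4.6]
width: 0.0533
t: 26.25
ee_pos: [0.4591, 0.2975, 0.0505]
eef_rot: [1.096, 1.297, -1.073]
wrist_force: [-2.0, -0.3, 3.6]
width: 0.0535
```

```bash
python3 -m jog '[{"fingers":1,"x":0,"y":0,"z":0,"turn":0},{"fingers":1,"x":0,"y":0,"z":0,"turn":0},{"fingers":1,"x":0,"y":0,"z":0,"turn":0},{"fingers":1,"x":0,"y":0,"z":0,"turn":0},{"fingers":1,"x":-40,"y":0,"z":0,"turn":0},{"fingers":1,"x":-80,"y":0,"z":0,"turn":0},{"fingers":1,"x":-120,"y":0,"z":0,"turn":0},{"fingers":1,"x":-120,"y":0,"z":0,"turn":0}]'; python3 -m jog '[{"fingers":1,"x":-40,"y":0,"z":0,"turn":0},{"fingers":1,"x":-40,"y":0,"z":0,"turn":0},{"fingers":1,"x":-40,"y":0,"z":0,"turn":0}]'; python3 -c "
from h import *
squares('w18.png');delta([.47,-.38,.22],.053)"
```

```text
t: 26.92
ee_pos: [0.4627, 0.2965, 0.1773]
eef_rot: [1.104, 1.294, -1.066]
wrist_force: [1.8, 0.3, 0.3]
width: 0.0853
t: 27.17
ee_pos: [0.4639, 0.2961, 0.2199]
eef_rot: [1.109, 1.293, -1.061]
wrist_force: [-0.5, -0.9, 0.6]
width: 0.0853
[273   0  13  52 230] [279.   23.6] [array([0.4357, 0.4522]), array([0.436 , 0.4505]), array([0.4363, 0.4488])]
[272 117  13  14  89] [277.7 123.4] [array([0.4493, 0.364 ]), array([0.4493, 0.364 ]), array([0.4493, 0.364 ])]
[271 186  12  12  80] [276.1 191.3] [array([0.4589, 0.2952]), array([0.4588, 0.2966]), array([0.4586, 0.2979])]
[274 253   9   9  75] [278.  256.9] [array([0.4733, 0.2213]), array([0.4728, 0.224 ]), array([0.4724, 0.2268])]
socket_small [(array([260., 106., 294., 143.]), 0.81)]
socket_medium [(array([258., 224., 297., 274.]), 0.93)]
socket_large [(array([250., 158., 304., 216.]), 0.7)]
shift [ -18.9 -105.7  666.8] turn 0.11654699381873179 yaw now 0.1695 toolx [ 0.006   0.0223 -0.9997] pos [0.4616 0.2953 0.2161] t 27.37 q7 -0.21
```

```bash
python3 -m jog '[{"fingers":1,"x":-19,"y":-106,"z":667,"turn":0.117},{"fingers":1,"x":-19,"y":-106,"z":667,"turn":0.117},{"fingers":1,"x":-19,"y":-106,"z":667,"turn":0.117},{"fingers":1,"x":-19,"y":-106,"z":667,"turn":0.117},{"fingers":1,"x":-19,"y":-106,"z":667,"turn":0.117},{"fingers":1,"x":-19,"y":-106,"z":667,"turn":0.117},{"fingers":1,"x":-19,"y":-106,"z":667,"turn":0.117},{"fingers":1,"x":-19,"y":-106,"z":667,"turn":0.117}]'; python3 -c "
from h import *
delta([.47,-.38,.22],.053)"
```

```text
t: 28.03
ee_pos: [0.465, -0.0396, 0.2178]
eef_rot: [1.189, 1.246, -1.156]
wrist_force: [0.8, 0.3, -0.4]
width: 0.0855
shift [ -9.8 -13.  340.1] turn -0.00018067119584075364 yaw now 0.0528 toolx [ 0.0043  0.0222 -0.9997] pos [ 0.465  -0.0396  0.2178] t 28.03 q7 0.33
```

```bash
python3 -m jog '[{"fingers":1,"x":-10,"y":-13,"z":340,"turn":0},{"fingers":1,"x":-10,"y":-13,"z":340,"turn":0},{"fingers":1,"x":-10,"y":-13,"z":340,"turn":0},{"fingers":1,"x":-10,"y":-13,"z":340,"turn":0},{"fingers":1,"x":-10,"y":-13,"z":340,"turn":0},{"fingers":1,"x":-10,"y":-13,"z":340,"turn":0},{"fingers":1,"x":-10,"y":-13,"z":340,"turn":0},{"fingers":1,"x":-10,"y":-13,"z":340,"turn":0}]'; python3 -m jog '[{"fingers":1,"x":0,"y":0,"z":20,"turn":0},{"fingers":1,"x":0,"y":0,"z":20,"turn":0},{"fingers":1,"x":0,"y":0,"z":20,"turn":0}]';python3 -c "
from h import *
im,p=grab('wrist','w19.png');np.save('w19.npy',p)
print(models.boxes_of('wrist','tray')[:1])
delta([.472,-.31,.055],.053)"
```

```text
t: 28.7
ee_pos: [0.4691, -0.3728, 0.2186]
eef_rot: [1.189, 1.249, -1.157]
wrist_force: [0.7, -0.1, 0.2]
width: 0.0852
t: 28.95
ee_pos: [0.4689, -0.3938, 0.2162]
eef_rot: [1.19, 1.25, -1.16]
wrist_force: [-0.7, 1.1, 0.1]
width: 0.0848
[{'rect': [238.1, 0.1, 350.0, 227.9], 'confidence': 0.81}]
shift [164.    5.9 -77.1] turn 0.0004530115394065781 yaw now 0.0535 toolx [ 9.000e-04  2.550e-02 -9.997e-01] pos [ 0.4701 -0.3915  0.217 ] t 29.05 q7 1.01
```

View pics/w19.png

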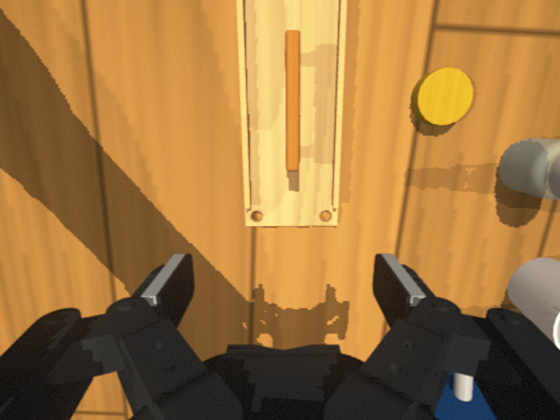

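```bash
python3 - <<'E'
from h import *
p=np.load('w19.npy',allow_pickle=True).item()
im=cv2.imread('pics/w19.png')
h=plane(p,[(293,30),(293,171)],.064);q=plane(p,[(257,216),(325,215)],.008)
print(h,np.linalg.norm(h[0]-h[1]),h.mean(0),'ang',np.arctan2(h[1,0]-h[0,0],h[0,1]-h[1,1]));print(q,np.linalg.norm(q[0]-q[1]),np.arctan2(*(q[1]-q[0])[::-1]))
m=q.mean(0);a=.055;print('centre from holes',m+.13*np.array([-np.sin(a),np.cos(a)]))
# orange handle mask
o=(im[:,:,2]>150)&(im[:,:,0]<60)&(im[:,:,1]<125); 
for r in (40,70,100,130,160): c=np.where(o[r,280:306])[0]+280; print(r,c.min() if len(c) else 0,c.max() if len(c) else 0)
E
```

```text
[[ 0.46994769 -0.24203763]
 [ 0.47750929 -0.37077046]] 0.1289547125574062 [ 0.47372849 -0.30640404] ang 0.05867123584491325
[[ 0.4381398  -0.43804587]
 [ 0.52300813 -0.43247401]] 0.08505104020301042 0.06555899743416496
centre from holes [ 0.47342757 -0.30545651]
40 286 286
70 286 286
100 286 286
130 298 298
160 298 298
```

```bash
python3 -m jog '[{"fingers":1,"x":10,"y":8,"z":-40,"turn":-0.006},{"fingers":1,"x":40,"y":8,"z":-70,"turn":-0.006},{"fingers":1,"x":75,"y":8,"z":-81,"turn":-0.006},{"fingers":1,"x":110,"y":8,"z":-81,"turn":-0.006},{"fingers":1,"x":140,"y":8,"z":-81,"turn":-0.006},{"fingers":1,"x":150,"y":8,"z":-81,"turn":-0.006},{"fingers":1,"x":150,"y":8,"z":-81,"turn":-0.006},{"fingers":1,"x":150,"y":8,"z":-81,"turn":-0.006}]'; python3 -c "
from h import *
grab('wrist','w20.png')
delta([.4736,-.306,.056],.06)"
```

```text
t: 29.72
ee_pos: [0.4742, -0.3062, 0.0698]
eef_rot: [1.184, 1.254, -1.151]
wrist_force: [0.3, -0.1, 0.4]
width: 0.0855
shift [14.6 -1.1 -0.5] turn -0.0004260101551163409 yaw now 0.0596 toolx [ 0.0025  0.0245 -0.9997] pos [ 0.4747 -0.3068  0.0706] t 29.77 q7 1.02
```

```bash
python3 -m jog '[{"fingers":1,"x":10,"y":-1,"z":0,"turn":0},{"fingers":1,"x":15,"y":-1,"z":0,"turn":0},{"fingers":1,"x":15,"y":-1,"z":0,"turn":0},{"fingers":1,"x":15,"y":-1,"z":0,"turn":0}]'; python3 -m jog '[{"fingers":0,"x":0,"y":0,"z":0,"turn":0},{"fingers":0,"x":0,"y":0,"z":0,"turn":0},{"fingers":0,"x":0,"y":0,"z":0,"turn":0},{"fingers":0,"x":0,"y":0,"z":0,"turn":0},{"fingers":0,"x":0,"y":0,"z":0,"turn":0},{"fingers":0,"x":0,"y":0,"z":0,"turn":0},{"fingers":0,"x":0,"y":0,"z":0,"turn":0},{"fingers":0,"x":0,"y":0,"z":0,"turn":0}]'; python3 -m jog '[{"fingers":0,"x":0,"y":0,"z":0,"turn":0}]'
```

```text
t: 30.1
ee_pos: [0.4736, -0.3065, 0.0557]
eef_rot: [1.185, 1.252, -1.151]
wrist_force: [-0.4, -0.3, 0.7]
width: 0.0855
t: 30.77
ee_pos: [0.4736, -0.3066, 0.0557]
eef_rot: [1.185, 1.252, -1.151]
wrist_force: [-0.4, 0.1, 0.6]
width: 0.0
t: 30.85
ee_pos: [0.4736, -0.3065, 0.0557]
eef_rot: [1.185, 1.252, -1.151]
wrist_force: [-0.1, 0.2, -0.4]
width: 0.0003
```

```bash
python3 -m jog '[{"fingers":0.7,"x":0,"y":0,"z":0,"turn":0},{"fingers":0.7,"x":0,"y":0,"z":0,"turn":0},{"fingers":0.7,"x":0,"y":0,"z":0,"turn":0},{"fingers":0.7,"x":0,"y":0,"z":0,"turn":0},{"fingers":0.7,"x":0,"y":0,"z":0,"turn":0},{"fingers":0.7,"x":10,"y":0,"z":0,"turn":0},{"fingers":0.7,"x":20,"y":0,"z":0,"turn":0},{"fingers":0.7,"x":20,"y":0,"z":0,"turn":0}]'; python3 -m jog '[{"fingers":0.7,"x":5,"y":0,"z":0,"turn":0},{"fingers":0.7,"x":10,"y":0,"z":0,"turn":0},{"fingers":0.7,"x":10,"y":0,"z":0,"turn":0}]'
```

```text
t: 31.52
ee_pos: [0.4727, -0.3051, 0.0334]
eef_rot: [1.185, 1.256, -1.152]
wrist_force: [-0.3, 0.4, -0.4]
width: 0.0598
t: 31.77
ee_pos: [0.4722, -0.3043, 0.0222]
eef_rot: [1.185, 1.257, -1.153]
wrist_force: [0.4, 0.8, -0.2]
width: 0.0598
```

```bash
python3 -m jog '[{"fingers":0,"x":-2,"y":1,"z":0,"turn":0},{"fingers":0,"x":-2,"y":1,"z":0,"turn":0},{"fingers":0,"x":-2,"y":1,"z":0,"turn":0},{"fingers":0,"x":-2,"y":1,"z":0,"turn":0},{"fingers":0,"x":-2,"y":1,"z":0,"turn":0},{"fingers":0,"x":-2,"y":1,"z":0,"turn":0}]'; python3 -m jog '[{"fingers":0,"x":0,"y":0,"z":0,"turn":0},{"fingers":0,"x":0,"y":0,"z":0,"turn":0}]';python3 -c "
from h import *
delta([.4609,.2973,.056],.17)"
```

```text
t: 32.27
ee_pos: [0.4735, -0.3045, 0.0246]
eef_rot: [1.185, 1.257, -1.152]
wrist_force: [-0.5, -0.8, 4.7]
width: 0.0129
t: 32.43
ee_pos: [0.4734, -0.3044, 0.0246]
eef_rot: [1.185, 1.257, -1.152]
wrist_force: [0.5, -0.4, 1.0]
width: 0.013
shift [ -15.1   23.4 -602. ] turn -0.1103258143629724 yaw now 0.0597 toolx [-9.000e-04  2.700e-02 -9.996e-01] pos [ 0.4734 -0.3044  0.0246] t 32.43 q7 1.06
```

```bash
python3 -m jog '[{"fingers":0,"x":-10,"y":0,"z":0,"turn":0},{"fingers":0,"x":-30,"y":0,"z":0,"turn":0},{"fingers":0,"x":-55,"y":0,"z":0,"turn":0},{"fingers":0,"x":-85,"y":0,"z":0,"turn":0},{"fingers":0,"x":-115,"y":0,"z":0,"turn":0},{"fingers":0,"x":-135,"y":0,"z":0,"turn":0},{"fingers":0,"x":-145,"y":0,"z":0,"turn":0},{"fingers":0,"x":-145,"y":0,"z":0,"turn":0}]'; python3 -m jog '[{"fingers":0,"x":0,"y":0,"z":0,"turn":0},{"fingers":0,"x":0,"y":0,"z":0,"turn":0}]';python3 -c "
from h import *
im,p=grab('wrist','w21.png');np.save('w21.npy',p)
print(models.boxes_of('wrist','tray')[:1])
delta([.4606,.2989,.175],.169)"
```

```text
t: 33.1
ee_pos: [0.4742, -0.309, 0.1718]
eef_rot: [1.185, 1.253, -1.151]
wrist_force: [0.6, -0.7, -3.2]
width: 0.0128
t: 33.27
ee_pos: [0.4738, -0.3084, 0.1708]
eef_rot: [1.185, 1.255, -1.151]
wrist_force: [-0.5, -0.0, -3.3]
width: 0.013
[{'rect': [162.4, 2.6, 406.8, 351.2], 'confidence': 0.96}]
shift [  11.6   23.2 -606.9] turn -0.10934209973105102 yaw now 0.0597 toolx [ 2.000e-04  2.660e-02 -9.996e-01] pos [ 0.4736 -0.3084  0.1705] t 33.37 q7 0.93
```

```bash
python3 -m jog '[{"fingers":0,"x":0,"y":1,"z":-20,"turn":-0.005},{"fingers":0,"x":1,"y":2,"z":-55,"turn":-0.01},{"fingers":0,"x":2,"y":4,"z":-92,"turn":-0.02},{"fingers":0,"x":3,"y":5,"z":-130,"turn":-0.03},{"fingers":0,"x":4,"y":6,"z":-165,"turn":-0.037},{"fingers":0,"x":4,"y":8,"z":-195,"turn":-0.037},{"fingers":0,"x":4,"y":8,"z":-210,"turn":-0.037},{"fingers":0,"x":4,"y":8,"z":-210,"turn":-0.037}]';python3 -c "
from h import *
delta([.4606,.2989,.175],.169)"
```

```text
t: 34.03
ee_pos: [0.4685, -0.0939, 0.1709]
eef_rot: [1.154, 1.278, -1.121]
wrist_force: [-0.2, 0.3, -2.7]
width: 0.013
shift [   7.2   32.2 -391.5] turn -0.06685025136425904 yaw now 0.1021 toolx [-0.0026  0.0286 -0.9996] pos [ 0.4685 -0.0939  0.1709] t 34.03 q7 0.59
```

```bash
python3 -m jog '[{"fingers":0,"x":0,"y":1,"z":-20,"turn":-0.005},{"fingers":0,"x":1,"y":3,"z":-55,"turn":-0.01},{"fingers":0,"x":2,"y":6,"z":-92,"turn":-0.02},{"fingers":0,"x":3,"y":9,"z":-130,"turn":-0.03},{"fingers":0,"x":3,"y":13,"z":-165,"turn":-0.034},{"fingers":0,"x":3,"y":16,"z":-190,"turn":-0.034},{"fingers":0,"x":3,"y":16,"z":-200,"turn":-0.034},{"fingers":0,"x":3,"y":16,"z":-200,"turn":-0.034}]';python3 -c "
from h import *
delta([.4606,.2989,.175],.169)"
```

```text
t: 34.7
ee_pos: [0.4636, 0.1089, 0.173]
eef_rot: [1.125, 1.295, -1.093]
wrist_force: [1.1, -0.2, -2.8]
width: 0.0128
shift [   3.4   23.5 -188.5] turn -0.028964485184143962 yaw now 0.14 toolx [-0.0039  0.0285 -0.9996] pos [0.4636 0.1089 0.173 ] t 34.7 q7 0.19
```

```bash
python3 -m jog '[{"fingers":0,"x":0,"y":2,"z":-20,"turn":-0.005},{"fingers":0,"x":0,"y":6,"z":-55,"turn":-0.01},{"fingers":0,"x":1,"y":12,"z":-92,"turn":-0.02},{"fingers":0,"x":2,"y":16,"z":-130,"turn":-0.025},{"fingers":0,"x":2,"y":20,"z":-160,"turn":-0.029},{"fingers":0,"x":2,"y":23,"z":-182,"turn":-0.029},{"fingers":0,"x":2,"y":23,"z":-188,"turn":-0.029},{"fingers":0,"x":2,"y":23,"z":-188,"turn":-0.029}]';python3 -c "
from h import *
im,p=grab('wrist','w22.png');np.save('w22.npy',p)
a=cv2.resize(im[0:210,140:420,::-1],(780,585),interpolation=cv2.INTER_CUBIC);cv2.imwrite('pics/w22c.png',a)
delta([.4606,.2989,.1036],.169)"
```

```text
t: 35.37
ee_pos: [0.4604, 0.2984, 0.1756]
eef_rot: [1.102, 1.307, -1.071]
wrist_force: [-0.2, -0.2, -2.4]
width: 0.0132
shift [72.2  0.3 -0.3] turn -0.000762014264858113 yaw now 0.1682 toolx [-0.0042  0.0267 -0.9996] pos [0.4606 0.2966 0.1757] t 35.42 q7 -0.12
```

View pics/w22c.png

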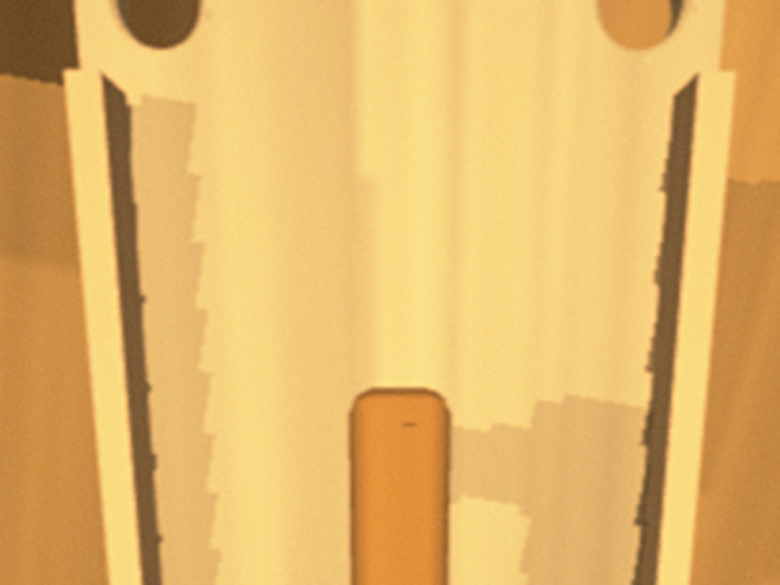

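```bash
python3 - <<'E'
from h import *
p=np.load('w22.npy',allow_pickle=True).item()
h=plane(p,[(196.7,2.9),(369.7,2.9)],.159);print(h,np.linalg.norm(h[0]-h[1]),'yaw',np.arctan2(*(h[1]-h[0])[::-1]))
a=.169;v=np.array([-np.sin(a),np.cos(a)])
print('c from holes',h.mean(0)-.13*v,'c from handle end',plane(p,(283.6,140),.215)[0]-.065*v)
for z in (.149,.154,.164): q=plane(p,[(196.7,2.9),(369.7,2.9)],z);print(z,np.linalg.norm(q[0]-q[1]),q.mean(0)-.13*v)
E
```

```text
[[0.39618353 0.41681913]
 [0.48109149 0.43142117]] 0.08615440123937887 yaw 0.1703090469915665
c from holes [0.46050308 0.2959722 ] c from handle end [0.4605968  0.29684063]
0.149 0.09118355298291599 [0.45992642 0.29933755]
0.154 0.08866897711114745 [0.46021475 0.29765488]
0.164 0.08363982536761028 [0.4607914  0.29428952]
```

```bash
python3 -m jog '[{"fingers":0,"x":8,"y":0,"z":0,"turn":0},{"fingers":0,"x":20,"y":0,"z":0,"turn":0},{"fingers":0,"x":34,"y":0,"z":0,"turn":0},{"fingers":0,"x":44,"y":0,"z":0,"turn":0},{"fingers":0,"x":48,"y":0,"z":0,"turn":0},{"fingers":0,"x":48,"y":0,"z":0,"turn":0}]';python3 -c "
from h import *
delta([.4608,.2980,.1036],.169)"
```

```text
t: 35.92
ee_pos: [0.4602, 0.2964, 0.1267]
eef_rot: [1.102, 1.305, -1.076]
wrist_force: [0.2, 0.2, -2.1]
width: 0.0131
shift [23.1  0.9 -0.9] turn -0.002448765507079731 yaw now 0.1666 toolx [-0.0057  0.0252 -0.9997] pos [0.4602 0.2964 0.1267] t 35.92 q7 -0.08
```

```bash
python3 -m jog '[{"fingers":0,"x":3,"y":1,"z":-1,"turn":-0.002},{"fingers":0,"x":7,"y":1,"z":-1,"turn":-0.002},{"fingers":0,"x":11,"y":1,"z":-1,"turn":-0.002},{"fingers":0,"x":13,"y":1,"z":-1,"turn":-0.002},{"fingers":0,"x":13,"y":1,"z":-1,"turn":-0.002}]';python3 -c "
from h import *
delta([.4608,.2980,.1036],.169)"
```

```text
t: 36.33
ee_pos: [0.4607, 0.2978, 0.1134]
eef_rot: [1.1, 1.306, -1.075]
wrist_force: [-0.0, -0.2, -3.0]
width: 0.0133
shift [9.8 0.1 0.1] turn -0.0003216246860220373 yaw now 0.1687 toolx [-0.0061  0.0249 -0.9997] pos [0.4607 0.2978 0.1134] t 36.33 q7 -0.07
```

```bash
python3 -m jog '[{"fingers":0,"x":2,"y":0,"z":0,"turn":0},{"fingers":0,"x":5,"y":0,"z":0,"turn":0},{"fingers":0,"x":7,"y":0,"z":0,"turn":0},{"fingers":0,"x":8,"y":0,"z":0,"turn":0},{"fingers":0,"x":8,"y":0,"z":0,"turn":0}]';python3 -m jog '[{"fingers":0,"x":1,"y":0,"z":0,"turn":0},{"fingers":0,"x":1,"y":0,"z":0,"turn":0}]';
```

```text
t: 36.75
ee_pos: [0.4605, 0.298, 0.1051]
eef_rot: [1.1, 1.306, -1.075]
wrist_force: [0.2, 0.3, -1.7]
width: 0.0129
t: 36.92
ee_pos: [0.4605, 0.298, 0.104]
eef_rot: [1.1, 1.306, -1.075]
wrist_force: [0.3, 0.3, -2.1]
width: 0.013
```

```bash
python3 -m jog '[{"fingers":0,"x":1,"y":0,"z":0,"turn":0},{"fingers":0,"x":1,"y":0,"z":0,"turn":0}]';python3 -m jog '[{"fingers":0,"x":1,"y":0,"z":0,"turn":0},{"fingers":0,"x":1,"y":0,"z":0,"turn":0}]'
```

```text
t: 37.08
ee_pos: [0.4605, 0.298, 0.1036]
eef_rot: [1.1, 1.306, -1.075]
wrist_force: [-3.0, -0.2, 4.6]
width: 0.0133
t: 37.25
ee_pos: [0.4605, 0.2981, 0.1035]
eef_rot: [1.101, 1.307, -1.074]
wrist_force: [-3.7, -1.6, 8.7]
width: 0.0131
```

```bash
python3 -m jog '[{"fingers":0.8,"x":0,"y":0,"z":0,"turn":0},{"fingers":0.8,"x":0,"y":0,"z":0,"turn":0},{"fingers":0.8,"x":0,"y":0,"z":0,"turn":0},{"fingers":0.8,"x":0,"y":0,"z":0,"turn":0},{"fingers":0.8,"x":0,"y":0,"z":0,"turn":0},{"fingers":0.8,"x":-15,"y":0,"z":0,"turn":0},{"fingers":0.8,"x":-50,"y":0,"z":0,"turn":0},{"fingers":0.8,"x":-85,"y":0,"z":0,"turn":0}]';python3 -m jog '[{"fingers":0.8,"x":-20,"y":0,"z":40,"turn":0},{"fingers":0.8,"x":-40,"y":0,"z":80,"turn":0},{"fingers":0.8,"x":-50,"y":0,"z":80,"turn":0},{"fingers":0.8,"x":-50,"y":0,"z":80,"turn":0},{"fingers":0.8,"x":-50,"y":0,"z":80,"turn":0}]'; python3 - <<'E'
from h import *
im,p=grab('wrist','w23.png');np.save('w23.npy',p)
for l in ['tray','stand','socket_large','socket_medium','socket_small']: print(l,[(np.round(b['rect']),round(b['confidence'],2)) for b in models.boxes_of('wrist',l)[:2]])
# expected outline if seated
a=.1693;c=np.array([.4609,.2973]);ux=np.array([np.cos(a),np.sin(a)]);uy=np.array([-np.sin(a),np.cos(a)])
P=lambda x,y,z:np.r_[c+x*ux+y*uy,z]
for q in ('wrist','top','side'):
    if q!='wrist': im,p2=grab(q,q+'_end.png'); print(q,[(n,[(np.round(b['rect']),round(b['confidence'],2)) for b in models.boxes_of(q,n)[:2]]) for n in ('tray','stand','socket_large')])
    else: p2=p
    print(q,'exp corners',np.round(proj(p2,[P(sx*.0575,sy*.142,z) for sx in(1,-1) for sy in (1,-1) for z in(.079,.101)])).tolist())
    print('exp pins tip/handle ends',np.round(proj(p2,[P(sx*.043,sy*.13,.099) for sx in(1,-1) for sy in (1,-1)]+[P(0,s*.065,.143) for s in (1,-1)])).tolist())
delta([.46,.3,.3])
E
```

```text
t: 37.92
ee_pos: [0.4603, 0.2951, 0.1885]
eef_rot: [1.099, 1.307, -1.078]
wrist_force: [0.5, 1.1, 0.3]
width: 0.0683
t: 38.33
ee_pos: [0.4744, 0.2149, 0.237]
eef_rot: [1.101, 1.306, -1.077]
wrist_force: [-0.8, 0.2, -0.1]
width: 0.0679
tray [(array([219.,   2., 350., 253.]), 0.8)]
stand [(array([236., 228., 328., 242.]), 0.53)]
socket_large []
socket_medium []
socket_small []
wrist exp corners [[350.0, -63.0], [356.0, -79.0], [336.0, 243.0], [340.0, 252.0], [218.0, -62.0], [212.0, -79.0], [232.0, 243.0], [229.0, 252.0]]
exp pins tip/handle ends [[337.0, -60.0], [326.0, 240.0], [231.0, -59.0], [243.0, 240.0], [284.0, 11.0], [284.0, 187.0]]
top [('tray', [(array([120., 215., 229., 275.]), 0.67)]), ('stand', [(array([126., 220., 233., 272.]), 0.5)]), ('socket_large', [])]
top exp corners [[118.0, 235.0], [115.0, 234.0], [221.0, 215.0], [220.0, 214.0], [123.0, 277.0], [121.0, 276.0], [228.0, 257.0], [227.0, 256.0]]
exp pins tip/handle ends [[121.0, 238.0], [216.0, 220.0], [125.0, 270.0], [222.0, 251.0], [142.0, 247.0], [192.0, 238.0]]
side [('tray', [(array([288., 249., 380., 410.]), 0.96)]), ('stand', [(array([299., 254., 374., 419.]), 0.94)]), ('socket_large', [(array([228., 173., 242., 187.]), 0.19)])]
side exp corners [[304.0, 410.0], [304.0, 405.0], [287.0, 259.0], [287.0, 251.0], [381.0, 403.0], [383.0, 397.0], [347.0, 254.0], [348.0, 247.0]]
exp pins tip/handle ends [[313.0, 396.0], [295.0, 257.0], [371.0, 390.0], [341.0, 253.0], [337.0, 338.0], [324.0, 268.0]]
shift [-61.4   0.  -87.6] turn None yaw now 0.1681 toolx [-0.0087  0.0236 -0.9997] pos [0.4741 0.2151 0.2364] t 39.03 q7 -0.04
```

```bash
python3 - <<'E'
from h import *
im=cv2.imread('pics/w23.png');hsv=cv2.cvtColor(im,cv2.COLOR_BGR2HSV)
roi=hsv[0:230,265:305];m=((roi[:,:,0]<18)&(roi[:,:,1]>170)&(roi[:,:,2]>120)).astype(np.uint8)
n,l,st,ce=cv2.connectedComponentsWithStats(m);i=1+np.argmax(st[1:,4]);print('handle px',st[i]+[265,0,0,0,0])
print(ctrl.hand_in())
E
```

```text
handle px [ 275   14   18  173 2793]
the job is handed in; nothing more can be done
None
```

The job is handed in, after about 39 s on the robot's clock. The three sockets are on the deck posts in the rail's order and the tray is on its pins, as far as the checks below show.

**Sockets:** Small is nearest the ring, large in the middle and medium by the wooden block. I compared the last measured centres, taken before the tray went on, with the post positions:

| Socket | Offset from its post | Slack in the bore |
|---|---|---|
| Small | about 2 mm | 8.5 mm |
| Large | about 2.5 mm | 16.5 mm |
| Medium | about 4 mm | 12 mm |

**Tray:** The tray met no resistance as it passed the pin tips. It made contact with its underside at z = 79 mm, exactly the shoulder height. Afterwards its outline in all three cameras and its handle in the wrist view were within a few pixels of where a level, seated tray should appear. I had used up the picture views by then, so this last check was by numbers only. The fingers had let go and moved clear.

**What went wrong or disagreed:**
- **Large socket:** it first landed about 9 mm off its post. My first attempt to re-grip it slipped over its top and closed on it (wrist force 82 N). A deeper grip then re-centred it.
- **Medium socket:** it touched down at 59 N, under the 120 N wrist limit.
- **Tray handle:** the first grasp closed on air above the bar. The fingertips appear to sit about 35 mm farther back than the description says, so I went lower.
- **Gripper tilt:** it drifted by up to about 3.5° between moves. I brought it back to about 1.5° before handling the tray.

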